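# Set the roller pressure of a bench wringer

## Task

Get the bench wringer ready to use: push the orange release lever right over to its home stop, then tighten the T-knob on top, clockwise, until the black gauge needle stands on the red set mark with your hand off the knob, never running well past it. Use a light hand: no slamming the lever, no crushing the knob, and no hanging or leaning on it, since that falsifies the gauge. Leave the red mark and the things around the wringer as they are.

Things in the scene. Friction and masses are not known exactly. Their poses are not given: they have to be found in the camera images.
- wringer: Bench clothes wringer screwed to the worktop, white frame 330 mm wide (y), 190 deep (x), about 300 high; origin at the middle of its underside, x away from the operator, y along the rollers, z up. T-knob over x=0,y=0, lever outside the right post (y=-0.172), gauge outside the left post (y 0.15 to 0.27). Top crossbar: z 0.212 to 0.236.
- lever: Release lever; origin on its pivot (wringer frame 0,-0.172,0.215). It turns about y, 0 to 1.48 rad, in the wringer's x-z plane: at 0 (z axis up) its bar leans 0.65 rad from upright to -x (released), at 1.48 (home, hard stop) 0.83 rad to +x. It starts at 0 to 0.2, needs about 4 to 8 N at the grip and stays where it is left; only pressed on its stop is it home.
- lever_grip (a point): Centre of the lever's orange grip, 80 mm from the pivot; the grip is a round bar, 18 mm thick, reaching from 56 to 104 mm from the pivot, on a 10 mm rod. Free space all round it.
- knob: Black T-knob on the tension screw; z up the screw, x along the bar. Clockwise from above tightens: 1 to 3.2 rad are needed, 0.3 to 0.4 N m. It stays where left, sinks a few mm as it is tightened (follow it by feel) and has an end stop past the mark. Its nut is spring-cushioned up and down, 6 N per mm: each N of push (pull) on the knob shifts the needle about 0.9 mm forwards (back) until let go.
- knob_grip (a point): Centre of the knob's bar, 64 mm long (along x), 16 wide (y), 24 high; about 0.29 above the worktop at the start, 7 mm lower with the lever home. Below the bar a 15 mm round stem, then the 24 mm brass nut and the crossbar's 56 mm square housing (top at z=0.236). Nothing else stands within 140 mm at the bar's height.
- nut (a point): Underside of the brass nut that carries the screw and knob, on its cushion spring; level with nut_seat, within 0.5 mm, when no hand is on the knob.
- nut_seat (a point): Top of the dark collar under the nut, on the screw's axis; z up. It sinks 6.7 mm as the lever goes home.
- pointer (a point): Tip of the black gauge needle, 72 mm from its pivot. The needle lies over a white plate that is tilted 45 degrees up and towards +x of the wringer. Driven by the sprung beam under the screw, it swings towards +y of the wringer as pressure grows, about 13.7 mm at the tip per rad of knob once the lever is home.
- mark (a point): Middle of the red set mark, a stripe 6 mm wide on the gauge plate at the same 72 mm radius as the needle's tip, held by a red clip on the plate's upper rim; y (towards +y of the wringer) is the way the needle travels. It is set anew each time and must not be moved.
- peg_cup: Blue ceramic cup of wooden clothes pegs, 72 mm wide, about 120 high with the pegs, on top of the crate stack (198 mm high) at the right; origin under its centre. Leave alone.
- lint_brush: Steel lint brush, 220 mm long, lying on the crate stack; origin 60 mm from the handle's end, underneath. Leave alone.
- pump_bottle: Closed white pump bottle, 68 mm wide, 178 high, on the crate stack; origin under its centre. Leave alone.
- stopper: Dark hard silicone sink stopper, 62 mm wide, 36 high, on the worktop in front of the wringer; origin under its centre. Leave alone.
- soap_dish: White dish with a blue bar of soap, 92 x 64 mm, 34 high, in front of the wringer; origin under its centre. Leave alone.
- scrub_brush: Wooden scrubbing brush, 125 x 46 mm, 42 high, behind the wringer; origin under its centre. Leave alone.
- measure: Yellow measuring mug, 80 mm wide, 75 high, to the left of the gauge; origin under its centre. Leave alone.

How it is judged:
By the outcome, as a careful person would: the job done as asked, in the order asked, and still so for the second after the job is handed in, with the robot touching nothing.
It also fails if it takes over 70 s, if anything falls off the work surface, if the arm or the gripper's body presses on something with over 40 N, if the wrist force passes 120 N, or if a joint passes its speed limit or range.

## Robot

A 6-joint arm with a two-finger parallel gripper is mounted at the origin on the work surface. World frame = base frame: x ahead of the robot, y to its left, z up, the work surface at z = 0. Lengths are in m, angles in rad, forces in N, time in s.
With the tool pointing down it reaches from about 0.425 to 0.95 m from the base axis. Payload 3.5 kg.
Tool frame: the origin (TCP) lies between the finger pads; the fingertips stand 17 mm ahead of it and the grasp point (between the pads) lies 2 mm behind it; z points along the fingers, y is the direction in which the jaws open and shut (so a half turn about z gives the same grasp; the last joint's range is limited). The gripper opens to 85 mm and grips with 20 to 120 N. Pads are 22 mm wide; open, the fingers measure 114 mm over their backs; the gripper's body (76 mm by 85 mm) begins 54 mm behind the grasp point. The pads swing forward as they close: fully open they stand 13 mm farther back than shut.
Start: joints at [-1.423, 0.286, 1.577, -0, 1.279, -0.15], TCP at [0.198, -0.645, 0.248] pointing down, gripper open.
Joint ranges: [-2.77, 2.77], [-0.9, 2.22], [0.21, 2.48], [-1.53, 4.67], [0.24, 2.81], [-2.84, 2.84]. Speed limits (rad/s): [2.79, 2.79, 3.14, 3.14, 3.14, 3.14].

## Interface

Orientations are given as a unit quaternion [x, y, z, w].
In Python, from plant import ctrl gives the robot as it stands.
- The arm moves only by the tool carry_out, never from a script. Its argument "commands" is a list of rows, each an object with "delta_pos": the shift along the tool's x, y, z in m, a list of three; "delta_rot": the turn, a rotation vector about the tool's x, y, z in rad, a list of three; "claw": the opening in per cent of the stroke, from 0 (shut) to 100 (fully open). A call has 1 to 8 rows; each row is the pose to reach, as a shift and turn from the pose measured when the call began, along the tool's axes at that moment; what a row does not reach only later rows make up. A row lasts 1/12 s, in which the tool goes at most 41.7 mm and 7.16 degrees, less where a joint would pass 70% of its speed; a pose out of reach is approached as far as the arm can. A call with a gripper value outside its range is refused whole. The fingers move at their own pace and stop on an object; "force" is the grip in N (left out, the last holds). Time passes only in rows, so rows that repeat a pose let the fingers close. It gives the time, the measured TCP pose, the force and the opening at its end, in the units of the state.
- ctrl.get_state(): the state, without advancing time (a new reading comes with each control period).
- ctrl.read_camera(name): name is "scene" or "side" or "wrist"; returns (picture, depth): 400x640x3 uint8, red, green, blue; 400x640 float32, m along the optical axis (not along the pixel's ray), 0 where there is no reading.
- ctrl.camera_info(name): a dict with "fx", "fy", "cx", "cy" (pixels), "rvec" (rotation vector, rad) and "tvec" (3), from world to camera coordinates, as OpenCV has them; the wrist camera has in their place "mount" (4x4, takes a point from camera to tool coordinates, whose origin is the TCP and whose axes are the flange's). Camera axes: x right, y down, z forward; pixel columns grow to the right and rows downward; lengths in m; the calibration is good to about 2 mm. A picture is of the moment at which its call begins: read the wrist's pose just before it. camera_info takes no time and is no camera call.
- ctrl.sign_off(): hands the job in, once; it reports no verdict.
The state is a dict: "time": time; "qpos": joint angles; "dq": joint speeds; "joint_efforts": joint torques, N m; "eef_pos": TCP position; "tcp_rot": TCP orientation; "contact_force": force on the tool from outside, world axes, zero at the start; "wrist_torque": the same for the moment, N m; "opening": opening from 0.0 (shut) to 1.0 (fully open).
Only numpy, scipy, OpenCV 4.12 (cv2) and the standard library are available. Lean on these libraries where they do the work, as an engineer would, in place of code of your own. Each camera call takes 0.05 s, during which the arm holds its last target.

## Working session

There is one attempt and no reset: what is moved stays moved. The work goes in short steps, Python scripts to look and compute and a tool call to move; the robot and the scene stay as the last step left them, time stands still between calls to the robot, and variables do not carry over. Pictures are saved under pics/ and viewed, and the job is handed in when it is done.

Besides the shell and the picture viewer there is one more tool, called as name([rows], argument=value, ...), one row to a line, values as JSON. carry_out: Moves the arm, as the interface text tells. Its arguments: {"type":"object","properties":{"commands":{"type":"array"},"force":{"type":"number"}},"required":["commands"]}

```bash
ls; mkdir -p pics; python3 - <<'E'
from plant import ctrl
import cv2, numpy as np
s=ctrl.get_state(); print({k:(np.round(v,4).tolist()) for k,v in s.items()})
for n in ["scene","side","wrist"]:
    print(n,ctrl.camera_info(n))
    p,d=ctrl.read_camera(n); cv2.imwrite(f"pics/{n}0.png",p[:,:,::-1]); np.save(f"pics/{n}0.npy",d)
E
```

```text
pics
{'time': 0.0, 'qpos': [-1.423, 0.2872, 1.5782, -0.0, 1.2786, -0.15], 'dq': [0.0008, 0.0009, -0.0013, -0.0015, -0.0006, 0.0007], 'joint_efforts': [0.0008, -40.5972, -29.2628, -0.0001, 0.0058, 0.0], 'eef_pos': [0.198, -0.6447, 0.2469], 'tcp_rot': [0.9889, 0.1484, -0.0, -0.0012], 'contact_force': [0.8071, 0.6684, -0.1678], 'wrist_torque': [-0.0029, 0.0355, 0.055], 'opening': 1.0005}
scene {'fx': 425.3976483184833, 'fy': 425.3976483184833, 'cx': 321.47849302249017, 'cy': 200.73735778738805, 'rvec': array([ 2.12673469,  1.4046618 , -0.4738726 ]), 'tvec': array([-0.16582517, -0.31182986,  1.85133961])}
side {'fx': 461.33203222094534, 'fy': 461.33203222094534, 'cx': 312.1377151217799, 'cy': 202.22443092280076, 'rvec': array([ 0.37266587, -2.63508558,  1.35886893]), 'tvec': array([0.53035219, 0.27894358, 1.21472359])}
wrist {'fx': 317.33916135657927, 'fy': 317.33916135657927, 'cx': 317.9281740275909, 'cy': 199.26573816726972, 'mount': array([[-7.92905093e-04, -9.60650275e-01, -2.77759646e-01,
         7.13120021e-02],
       [ 9.99999467e-01, -5.78072259e-04, -8.55341657e-04,
        -1.03741014e-03],
       [ 6.61119052e-04, -2.77760176e-01,  9.60650221e-01,
        -1.27118151e-01],
       [ 0.00000000e+00,  0.00000000e+00,  0.00000000e+00,
         1.00000000e+00]])}
```

View pics/scene0.png

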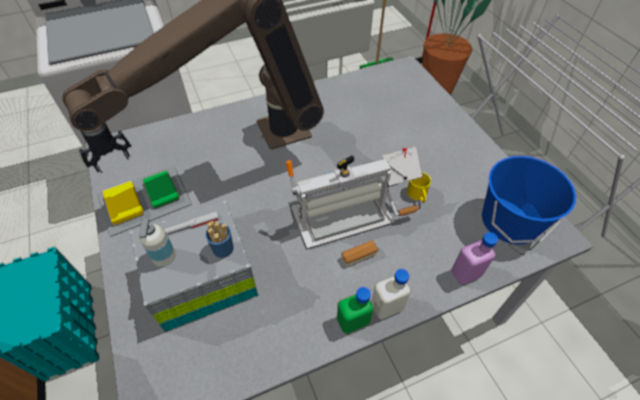

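View pics/side0.png

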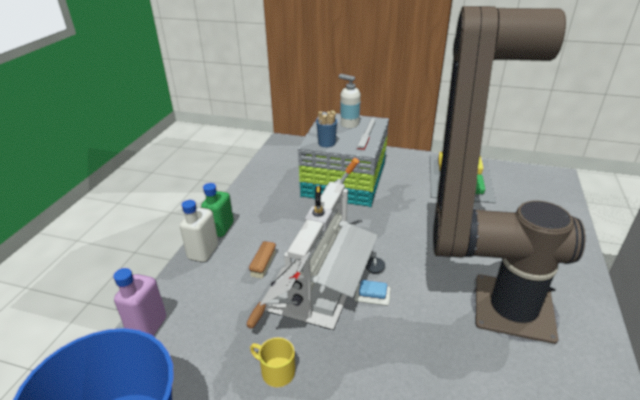

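View pics/wrist0.png

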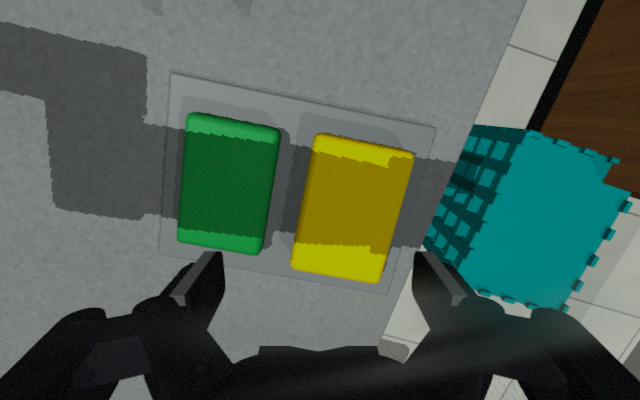

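Scene shows the orange grip at about (290,168), the knob at (345,165) and the gauge at (403,160). Side shows the grip at (350,168), the knob at (318,200) and the red mark at (295,276).

```bash
cat > h.py <<'E'
import numpy as np, cv2
from scipy.spatial.transform import Rotation as R
from plant import ctrl
np.set_printoptions(precision=4,suppress=True)
def cam(n,st=None):
    i=ctrl.camera_info(n); K=np.array([[i['fx'],0,i['cx']],[0,i['fy'],i['cy']],[0,0,1]])
    if 'rvec' in i:
        Rm=cv2.Rodrigues(i['rvec'])[0]; T=np.eye(4);T[:3,:3]=Rm.T;T[:3,3]=-Rm.T@i['tvec']
    else:
        W=np.eye(4);W[:3,:3]=R.from_quat(st['tcp_rot']).as_matrix();W[:3,3]=st['eef_pos']; T=W@i['mount']
    return K,T
def pts(uv,d,K,T):
    uv=np.atleast_2d(uv).astype(float);d=np.atleast_1d(d)
    c=np.c_[(uv[:,0]-K[0,2])/K[0,0]*d,(uv[:,1]-K[1,2])/K[1,1]*d,d]
    return c@T[:3,:3].T+T[:3,3]
def proj(P,K,T):
    c=(np.atleast_2d(P)-T[:3,3])@T[:3,:3]; p=c@K.T; return p[:,:2]/p[:,2:]
def ray(uv,K,T):
    v=T[:3,:3]@np.array([(uv[0]-K[0,2])/K[0,0],(uv[1]-K[1,2])/K[1,1],1]); return T[:3,3],v/np.linalg.norm(v)
def tri(rays):
    A=0;b=0
    for o,v in rays:
        M=np.eye(3)-np.outer(v,v);A=A+M;b=b+M@o
    p=np.linalg.solve(A,b); return p,[np.linalg.norm((np.eye(3)-np.outer(v,v))@(p-o)) for o,v in rays]
def shot(n,tag):
    s=ctrl.get_state();p,d=ctrl.read_camera(n);cv2.imwrite(f"pics/{n}{tag}.png",p[:,:,::-1]);np.save(f"pics/{n}{tag}.npy",d)
    np.savez(f"pics/{n}{tag}_s.npz",**s)
    return s,p,d
def load(n,tag):
    import os
    p=cv2.imread(f"pics/{n}{tag}.png")[:,:,::-1];d=np.load(f"pics/{n}{tag}.npy")
    f=f"pics/{n}{tag}_s.npz";s=dict(np.load(f)) if os.path.exists(f) else None
    return s,p,d
def comps(m,minA=5):
    n,l,st,c=cv2.connectedComponentsWithStats(m.astype(np.uint8))
    return [(l==i,st[i],c[i]) for i in range(1,n) if st[i,4]>=minA]
E
python3 - <<'E'
from h import *
for n in ["scene","side"]:
    _,p,d=load(n,0);K,T=cam(n)
    hsv=cv2.cvtColor(p,cv2.COLOR_RGB2HSV)
    H,S,V=cv2.split(hsv)
    for nm,m in dict(orange=(H>=7)&(H<=16)&(S>190)&(V>150),red=((H<5)|(H>174))&(S>160)&(V>120),white=(S<30)&(V>190),dark=(V<45)).items():
        for mm,st,c in comps(m,6):
            P=pts(np.argwhere(mm)[:,::-1],d[mm],K,T); q=np.median(P,0)
            if 0.3<q[0]<0.95 and abs(q[1])<.6: print(n,nm,st,c,q,P.min(0),P.max(0))
    x0,y0=(270,130) if n=="scene" else (240,150)
    cv2.imwrite(f"pics/{n}0z.png",cv2.resize(p[y0:y0+130,x0:x0+180,::-1] if n=="scene" else p[y0:y0+180,x0:x0+160,::-1],None,fx=4 if n=="scene" else 3.3,fy=4 if n=="scene" else 3.3,interpolation=cv2.INTER_CUBIC))
E
```

```text
scene orange [287 163   6  13  49] [289.4898 168.3878] [ 0.4775 -0.1345  0.2909] [ 0.4657 -0.1405  0.2711] [ 0.4894 -0.1267  0.3071]
scene red [403 149   3   2   6] [404.  149.5] [0.506  0.2666 0.2415] [0.5033 0.2609 0.2396] [0.5088 0.2722 0.2438]
scene white [390 148  30  30 472] [407.2161 164.4894] [0.5389 0.2693 0.2029] [ 0.5051 -0.397   0.1671] [1.3305 0.308  1.2746]
scene white [349 154  46  23 383] [370.9399 166.6684] [0.5251 0.1307 0.2324] [ 0.4976 -0.397   0.2225] [1.3305 0.2296 1.2746]
scene white [336 170   3   4   9] [336.8889 171.3333] [0.5051 0.0169 0.2368] [0.4963 0.0133 0.2341] [0.5091 0.0216 0.2395]
scene white [296 173  39  19 343] [315.1487 182.0904] [ 0.5138 -0.0636  0.2321] [ 0.4909 -0.397   0.2253] [1.3305 0.0056 1.2746]
scene white [340 178   8   3  17] [342.8235 179.0588] [0.5417 0.0207 0.2357] [0.5323 0.0131 0.2335] [0.5448 0.0357 0.2398]
scene white [207 213   9   5  20] [211.4 215.2] [ 0.499  -0.4012  0.2141] [ 0.4927 -0.4157  0.2117] [ 0.5042 -0.3904  0.2179]
scene white [302 219  87  28 216] [332.1296 235.0278] [ 0.6032 -0.0835  0.0177] [ 0.5397 -0.397   0
[... 2330 characters left out ...]
8.3377] [0.4636 0.1849 0.0179] [0.4346 0.1288 0.0115] [0.5073 0.2063 0.0239]
side white [270 309  12   4  29] [275.931  310.6207] [0.5925 0.1917 0.0182] [0.5792 0.1852 0.0131] [0.6119 0.1964 0.0207]
side dark [317 193   3   4   6] [318.     194.3333] [0.5177 0.045  0.3014] [0.5157 0.039  0.3006] [0.5216 0.0543 0.3039]
side dark [316 201   4   5  14] [317.6429 202.6429] [0.5129 0.067  0.2931] [0.5097 0.0637 0.2833] [0.5171 0.069  0.2979]
side dark [368 259   4   5   9] [369.5556 261.2222] [ 0.3952 -0.0547  0.0228] [ 0.3925 -0.0631  0.0196] [ 0.3986 -0.0463  0.0266]
side dark [367 265   3   4   6] [367.6667 266.1667] [ 0.3971 -0.0351  0.0203] [ 0.3934 -0.0403  0.0194] [ 0.3989 -0.0261  0.0246]
```

View pics/scene0z.png

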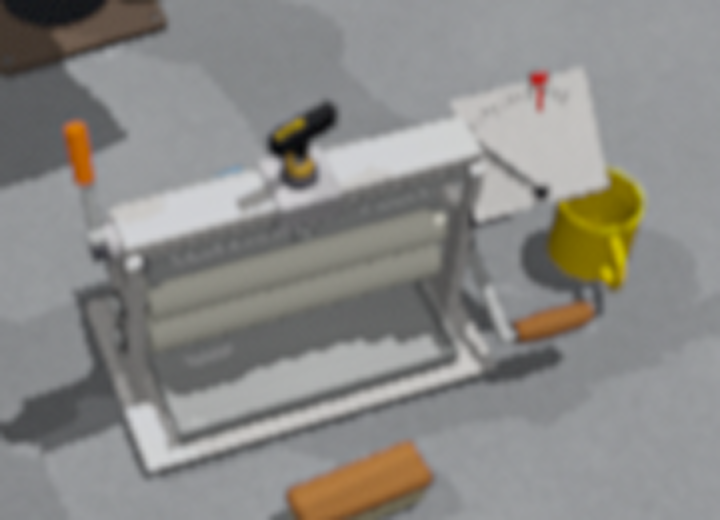

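View pics/side0z.png

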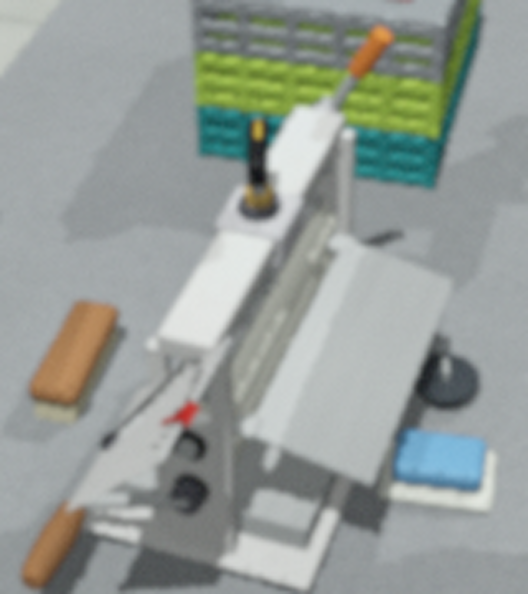

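```bash
python3 - <<'E'
from h import *
A=[]
for n in ["scene","side"]:
    _,p,d=load(n,0);K,T=cam(n)
    v,u=np.mgrid[0:400,0:640];P=pts(np.c_[u.ravel(),v.ravel()],d.ravel(),K,T).reshape(400,640,3)
    hsv=cv2.cvtColor(p,cv2.COLOR_RGB2HSV)
    ok=(d>0)&(P[...,2]>.224)&(P[...,2]<.25)&(P[...,0]>.42)&(P[...,0]<.65)&(P[...,1]>-.16)&(P[...,1]<.26)&(hsv[...,1]<40)&(hsv[...,2]>120)
    Q=P[ok];A.append(Q)
    # crossbar: restrict to main component
    cs=sorted(comps(ok),key=lambda c:-c[1][4])[:3]
    for mm,st,c in cs:
        q=P[mm][:,:2].astype(np.float32);r=cv2.minAreaRect(q);l=cv2.fitLine(q,cv2.DIST_HUBER,0,.01,.01).ravel()
        print(n,st,r,"line",l,"yaw",np.arctan2(-l[0]*np.sign(l[1]),abs(l[1])),np.median(P[mm][:,2]))
Q=np.vstack(A)
l=cv2.fitLine(Q[:,:2].astype(np.float32),cv2.DIST_HUBER,0,.01,.01).ravel()
print("all",l,np.arctan2(-l[0]*np.sign(l[1]),abs(l[1])))
E
```

```text
scene [ 291  150  113   44 1212] ((0.5209426879882812, 0.058562859892845154), (0.401784211397171, 0.0588865801692009), 87.78941345214844) line [0.0234 0.9997 0.5215 0.0426] yaw -0.023408847 0.2323192988603423
side [ 288  177   57   95 1426] ((0.5213139057159424, 0.05559241771697998), (0.3927163779735565, 0.05700742080807686), 87.72224426269531) line [0.0497 0.9988 0.5184 0.0645] yaw -0.04969652 0.23220280695690865
all [0.0301 0.9995 0.5192 0.0832] -0.03008075
```

```bash
cat >> h.py <<'E'
def go(*targets,az=None,tilt=0):
    """targets world xyz; optional azimuth of tool x for a tool-down tool; prints deltas in tool frame"""
    s=ctrl.get_state();Rm=R.from_quat(s['tcp_rot']);p=np.array(s['eef_pos'])
    print("at",p,"az",np.arctan2(*Rm.as_matrix()[[1,0],0]),"t",s['time'])
    for t in targets: print(" ->",t,"dpos",np.round(Rm.inv().apply(np.array(t)-p),4))
    if az is not None:
        c,sn=np.cos(az),np.sin(az);Rt=np.array([[c,sn,0],[sn,-c,0],[0,0,-1.]])
        Rt=R.from_matrix(Rt)*R.from_rotvec([0,tilt,0])
        print(" drot",np.round((Rm.inv()*Rt).as_rotvec(),4))
E
python3 -c "
from h import *
go([.22,-.62,.43],[.40,-.40,.43],az=-.03)"
```

```text
at [ 0.198  -0.6448  0.2472] az 0.29780829239415463 t 0.15
 -> [0.22, -0.62, 0.43] dpos [ 0.0284 -0.0176 -0.1828]
 -> [0.4, -0.4, 0.43] dpos [ 0.265  -0.1751 -0.1824]
 drot [-0.002   0.      0.3278]
```

carry_out([
  {"delta_pos": [0.01, -0.005, -0.04], "delta_rot": [0, 0, 0], "claw": 0},
  {"delta_pos": [0.015, -0.01, -0.08], "delta_rot": [0, 0, 0.05], "claw": 0},
  {"delta_pos": [0.02, -0.015, -0.12], "delta_rot": [0, 0, 0.1], "claw": 0},
  {"delta_pos": [0.04, -0.02, -0.15], "delta_rot": [0, 0, 0.15], "claw": 0},
  {"delta_pos": [0.07, -0.04, -0.17], "delta_rot": [0, 0, 0.2], "claw": 0},
  {"delta_pos": [0.105, -0.06, -0.18], "delta_rot": [0, 0, 0.25], "claw": 0},
  {"delta_pos": [0.14, -0.085, -0.18], "delta_rot": [0, 0, 0.3], "claw": 0},
  {"delta_pos": [0.175, -0.11, -0.18], "delta_rot": [0, 0, 0.33], "claw": 0},
], force=20)

```text
time: 0.82
eef_pos: [0.3323, -0.4896, 0.4286]
tcp_rot: [1.0, -0.018, 0.0, -0.0]
contact_force: [0.9, -0.6, 0.3]
opening: -0.002
```

```bash
python3 -c "
from h import *
go([.40,-.35,.43],[.45,0.0,.43],az=-.03)"
```

```text
at [ 0.3323 -0.4896  0.4286] az -0.03516759793575268 t 0.8167
 -> [0.4, -0.35, 0.43] dpos [ 0.0628 -0.1419 -0.0014]
 -> [0.45, 0.0, 0.43] dpos [ 0.1004 -0.4934 -0.0013]
 drot [-0.0001 -0.0007 -0.0052]
```

carry_out([
  {"delta_pos": [0.015, -0.04, 0], "delta_rot": [0, 0, 0], "claw": 0},
  {"delta_pos": [0.03, -0.08, 0], "delta_rot": [0, 0, 0], "claw": 0},
  {"delta_pos": [0.045, -0.12, 0], "delta_rot": [0, 0, 0], "claw": 0},
  {"delta_pos": [0.06, -0.16, 0], "delta_rot": [0, 0, 0], "claw": 0},
  {"delta_pos": [0.075, -0.2, 0], "delta_rot": [0, 0, 0], "claw": 0},
  {"delta_pos": [0.085, -0.24, 0], "delta_rot": [0, 0, 0], "claw": 0},
  {"delta_pos": [0.09, -0.28, 0], "delta_rot": [0, 0, 0], "claw": 0},
  {"delta_pos": [0.1, -0.32, 0], "delta_rot": [0, 0, 0], "claw": 0},
])

```text
time: 1.48
eef_pos: [0.4421, -0.1754, 0.4284]
tcp_rot: [1.0, -0.018, 0.0, -0.0]
contact_force: [0.8, -0.3, -0.1]
opening: 0.004
```

carry_out([
  {"delta_pos": [0, -0.04, 0], "delta_rot": [0, 0, 0], "claw": 0},
  {"delta_pos": [0, -0.08, 0], "delta_rot": [0, 0, 0], "claw": 0},
  {"delta_pos": [0, -0.1, 0], "delta_rot": [0, 0, 0], "claw": 0},
  {"delta_pos": [0, -0.1, 0], "delta_rot": [0, 0, 0], "claw": 0},
])

```text
time: 1.82
eef_pos: [0.4454, -0.0718, 0.4287]
tcp_rot: [1.0, -0.015, 0.001, -0.001]
contact_force: [0.3, 0.1, 0.3]
opening: -0.0
```

```bash
python3 -c "
from h import *
s,p,d=shot('wrist',1); print(s['eef_pos'],s['contact_force'],s['dq'])"
```

```text
[ 0.4454 -0.0718  0.4287] [0.291  0.1005 0.3019] [-0.0703  0.0265 -0.0166 -0.0472 -0.0231 -0.0548]
```

View pics/wrist1.png

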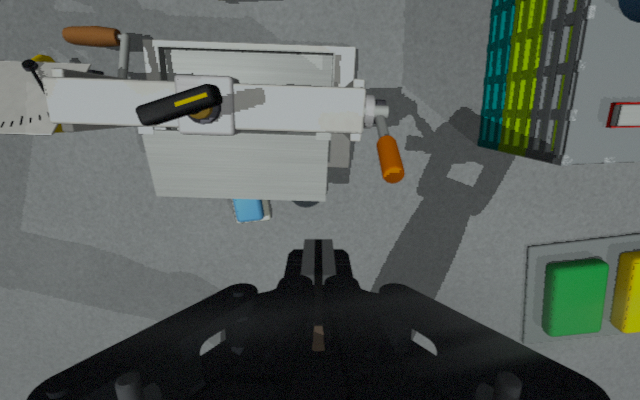

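Wrist view: lever grip at (390,160), pivot (378,110), knob bar from (140,112) to (220,100), crossbar rows about 80–130, gauge cut off at the left edge.

```bash
python3 - <<'E'
from h import *
s,p,d=load('wrist',1);K,T=cam('wrist',s)
v,u=np.mgrid[0:400,0:640];P=pts(np.c_[u.ravel(),v.ravel()],d.ravel(),K,T).reshape(400,640,3)
H,S,V=cv2.split(cv2.cvtColor(p,cv2.COLOR_RGB2HSV))
m=(P[...,2]>.222)&(P[...,2]<.25)&(S<40)&(V>100)&(u<370)&(u>45)
for mm,st,c in sorted(comps(m,100),key=lambda c:-c[1][4])[:2]:
    print(st,np.median(P[mm],0))
    # edges excluding housing
    for nm,cols in dict(L=range(60,135,3),R=range(240,350,3)).items():
        top=[];bot=[]
        for cc in cols:
            r=np.flatnonzero(mm[:,cc])
            if len(r)<10: continue
            top.append(P[r[0]+1,cc,:2]);bot.append(P[r[-1]-1,cc,:2])
        print(nm,np.mean(top,0),np.mean(bot,0))
    k=mm&((u<130)|(u>245)); q=P[k][:,:2].astype(np.float32);r=cv2.minAreaRect(q);print(r)
    print(np.percentile(P[k][:,1],[0.5,99.5]))
m=(H>=7)&(H<=16)&(S>190)&(V>120)&(u>370)&(u<410)
print("grip",np.median(P[m],0),P[m].min(0),P[m].max(0))
m=(P[...,2]>.27)&(P[...,2]<.33)&(u<260)&(v<160)
q=P[m];print("knob",m.sum(),np.percentile(q[:,2],[5,50,95]),cv2.minAreaRect(q[:,:2].astype(np.float32)))
pv=P[100:122,372:385];print("pivot",np.median(pv.reshape(-1,3),0))
E
```

```text
[   46    75   324    61 13222] [0.5223 0.0175 0.2337]
L [0.5486 0.1391] [0.5086 0.1479]
R [ 0.5366 -0.0499] [ 0.4961 -0.0478]
((0.5217589735984802, 0.04002071171998978), (0.32836389541625977, 0.05421917885541916), 88.49613952636719)
[-0.1214  0.1962]
grip [ 0.4773 -0.1297  0.296 ] [ 0.4605 -0.1385  0.2715] [ 0.4907 -0.1225  0.3119]
knob 2004 [0.2899 0.3029 0.3044] ((0.5218729376792908, 0.03746683895587921), (0.016239237040281296, 0.06359618157148361), 14.850491523742676)
pivot [ 0.5122 -0.1312  0.2322]
```

```bash
cat >> h.py <<'E'
O=np.array([.5219,.0375,0]);YAW=-.063
EX=np.array([np.cos(YAW),np.sin(YAW),0]);EY=np.array([-np.sin(YAW),np.cos(YAW),0])
def W(x,y,z): return O+EX*x+EY*y+np.array([0,0,z])
def rel(p): p=np.array(p)-O; return np.array([p@EX,p@EY,p[2]])
E
python3 -c "
from h import *
go(W(-.088,-.174,.43),W(-.088,-.174,.287),az=YAW)"
```

```text
at [ 0.4455 -0.0738  0.4285] az -0.03156811302427877 t 1.8667
 -> [ 0.4231 -0.1306  0.43  ] dpos [-0.0205  0.0575 -0.0015]
 -> [ 0.4231 -0.1306  0.287 ] dpos [-0.0207  0.0575  0.1415]
 drot [ 0.0001 -0.0009  0.0314]
```

carry_out([
  {"delta_pos": [-0.012, 0.03, 0], "delta_rot": [0, 0, 0.015], "claw": 0},
  {"delta_pos": [-0.021, 0.0575, 0], "delta_rot": [0, 0, 0.031], "claw": 0},
  {"delta_pos": [-0.021, 0.0575, 0.03], "delta_rot": [0, 0, 0.031], "claw": 0},
  {"delta_pos": [-0.021, 0.0575, 0.06], "delta_rot": [0, 0, 0.031], "claw": 0},
  {"delta_pos": [-0.021, 0.0575, 0.09], "delta_rot": [0, 0, 0.031], "claw": 0},
  {"delta_pos": [-0.021, 0.0575, 0.115], "delta_rot": [0, 0, 0.031], "claw": 0},
  {"delta_pos": [-0.021, 0.0575, 0.135], "delta_rot": [0, 0, 0.031], "claw": 0},
  {"delta_pos": [-0.021, 0.0575, 0.1415], "delta_rot": [0, 0, 0.031], "claw": 0},
])

```text
time: 2.53
eef_pos: [0.4209, -0.1311, 0.2826]
tcp_rot: [0.999, -0.032, -0.003, -0.001]
contact_force: [0.8, -0.3, -0.1]
opening: 0.003
```

```bash
python3 -c "
from h import *
go(W(-.03,-.174,.287),W(.036,-.174,.287),az=YAW)
print(rel(ctrl.get_state()['eef_pos']))"
```

```text
at [ 0.4209 -0.1311  0.2826] az -0.06466311587298579 t 2.5333
 -> [ 0.481  -0.1343  0.287 ] dpos [ 0.0602 -0.0007 -0.0048]
 -> [ 0.5469 -0.1384  0.287 ] dpos [ 0.1262 -0.0008 -0.0052]
 drot [-0.0027  0.0059 -0.0017]
[-0.0902 -0.1746  0.2826]
```

carry_out([
  {"delta_pos": [0.008, 0, -0.004], "delta_rot": [0, 0, 0], "claw": 0},
  {"delta_pos": [0.015, 0, -0.005], "delta_rot": [0, 0, 0], "claw": 0},
  {"delta_pos": [0.022, 0, -0.005], "delta_rot": [0, 0, 0], "claw": 0},
  {"delta_pos": [0.029, 0, -0.005], "delta_rot": [0, 0, 0], "claw": 0},
  {"delta_pos": [0.036, 0, -0.005], "delta_rot": [0, 0, 0], "claw": 0},
  {"delta_pos": [0.043, 0, -0.005], "delta_rot": [0, 0, 0], "claw": 0},
  {"delta_pos": [0.05, 0, -0.005], "delta_rot": [0, 0, 0], "claw": 0},
  {"delta_pos": [0.057, 0, -0.005], "delta_rot": [0, 0, 0], "claw": 0},
])

```text
time: 3.2
eef_pos: [0.48, -0.1355, 0.2932]
tcp_rot: [0.999, -0.032, -0.0, 0.0]
contact_force: [-3.6, 1.2, 3.8]
opening: 0.001
```

```bash
python3 -c "
from h import *
s,p,d=shot('side','_a');cv2.imwrite('pics/side_az.png',cv2.resize(p[130:230,270:400,::-1],None,fx=5,fy=5))
print(rel(s['eef_pos']),s['contact_force'])"
```

```text
[-0.0309 -0.1753  0.2932] [-3.6403  1.1872  3.7952]
```

View pics/side_az.png

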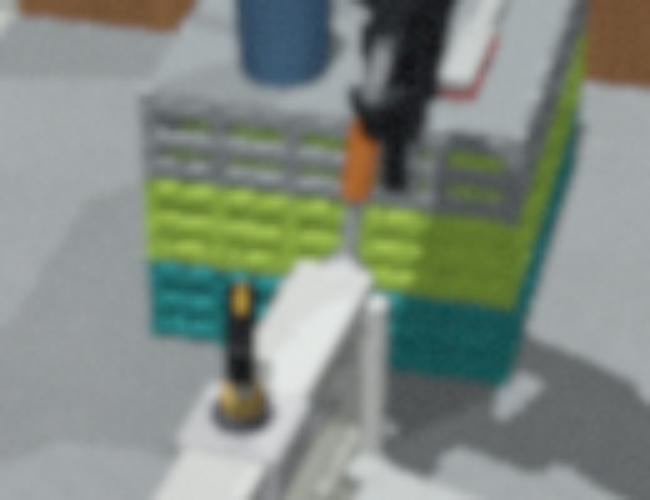

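carry_out([
  {"delta_pos": [0.007, 0, 0.001], "delta_rot": [0, 0, 0], "claw": 0},
  {"delta_pos": [0.014, 0, 0.002], "delta_rot": [0, 0, 0], "claw": 0},
  {"delta_pos": [0.021, 0, 0.003], "delta_rot": [0, 0, 0], "claw": 0},
  {"delta_pos": [0.028, 0, 0.004], "delta_rot": [0, 0, 0], "claw": 0},
  {"delta_pos": [0.034, 0, 0.005], "delta_rot": [0, 0, 0], "claw": 0},
  {"delta_pos": [0.04, 0, 0.006], "delta_rot": [0, 0, 0], "claw": 0},
  {"delta_pos": [0.045, 0, 0.006], "delta_rot": [0, 0, 0], "claw": 0},
])

```text
time: 3.83
eef_pos: [0.5257, -0.1384, 0.2857]
tcp_rot: [0.999, -0.032, -0.002, -0.0]
contact_force: [-6.0, 0.0, -0.8]
opening: 0.003
```

```bash
python3 -c "
from h import *
s,p,d=shot('side','_b');cv2.imwrite('pics/side_bz.png',cv2.resize(p[130:230,270:400,::-1],None,fx=5,fy=5))
print(rel(s['eef_pos']),s['contact_force'])"
```

```text
[ 0.0148 -0.1753  0.2857] [-5.9983  0.0218 -0.7708]
```

View pics/side_bz.png

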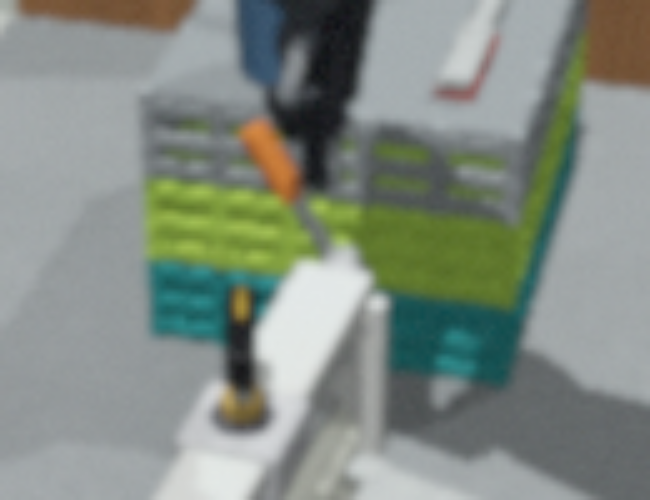

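carry_out([
  {"delta_pos": [0.004, 0, 0], "delta_rot": [0, 0, 0], "claw": 0},
  {"delta_pos": [0.008, 0, 0], "delta_rot": [0, 0, 0], "claw": 0},
  {"delta_pos": [0.012, 0, 0], "delta_rot": [0, 0, 0], "claw": 0},
  {"delta_pos": [0.015, 0, 0], "delta_rot": [0, 0, 0], "claw": 0},
])

```text
time: 4.22
eef_pos: [0.5406, -0.1396, 0.2842]
tcp_rot: [0.999, -0.032, -0.003, -0.0]
contact_force: [-4.8, 0.2, 1.4]
opening: 0.0
```

carry_out([
  {"delta_pos": [0.003, 0, 0], "delta_rot": [0, 0, 0], "claw": 0},
  {"delta_pos": [0.005, 0, 0], "delta_rot": [0, 0, 0], "claw": 0},
])

```text
time: 4.38
eef_pos: [0.5453, -0.14, 0.2832]
tcp_rot: [0.999, -0.032, -0.005, -0.0]
contact_force: [-5.5, -0.4, 1.7]
opening: 0.002
```

```bash
python3 -c "
from h import *
s=ctrl.get_state()
print(rel(s['eef_pos']),s['contact_force'])"
```

```text
[ 0.0345 -0.1757  0.2832] [-5.4742 -0.4121  1.7291]
```

carry_out([
  {"delta_pos": [0.002, 0, -0.001], "delta_rot": [0, 0, 0], "claw": 0},
  {"delta_pos": [0.004, 0, -0.002], "delta_rot": [0, 0, 0], "claw": 0},
])

```text
time: 4.55
eef_pos: [0.5481, -0.1403, 0.2843]
tcp_rot: [0.999, -0.032, -0.007, -0.0]
contact_force: [-9.5, 0.2, 1.5]
opening: 0.004
```

carry_out([
  {"delta_pos": [0.002, 0, 0], "delta_rot": [0, 0, 0], "claw": 0},
  {"delta_pos": [0.003, 0, 0], "delta_rot": [0, 0, 0], "claw": 0},
])

```text
time: 4.72
eef_pos: [0.5494, -0.1404, 0.2842]
tcp_rot: [0.999, -0.031, -0.011, -0.001]
contact_force: [-11.7, 0.7, 3.9]
opening: 0.001
```

```bash
python3 -c "
from h import *
s,p,d=shot('side','_c');cv2.imwrite('pics/side_cz.png',cv2.resize(p[130:230,270:400,::-1],None,fx=5,fy=5))
print(rel(s['eef_pos']),s['contact_force'])"
```

```text
[ 0.0386 -0.1758  0.2842] [-11.7294   0.7453   3.9302]
```

View pics/side_cz.png

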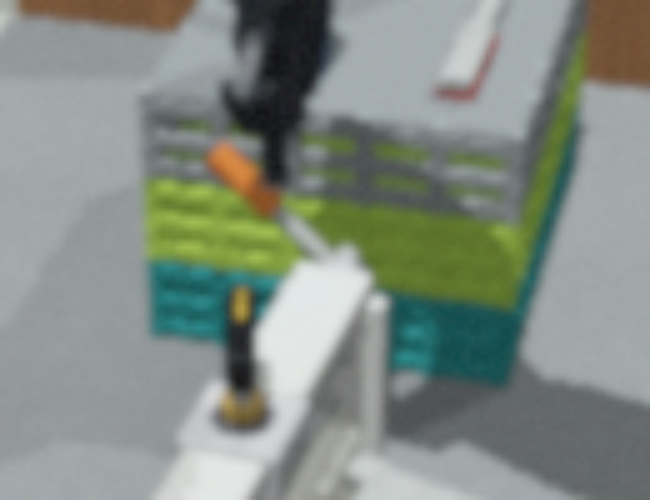

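carry_out([
  {"delta_pos": [0.003, 0, 0.002], "delta_rot": [0, 0, 0], "claw": 0},
  {"delta_pos": [0.005, 0, 0.004], "delta_rot": [0, 0, 0], "claw": 0},
  {"delta_pos": [0.005, 0, 0.004], "delta_rot": [0, 0, 0], "claw": 0},
])

```text
time: 5.02
eef_pos: [0.5517, -0.1406, 0.2821]
tcp_rot: [0.999, -0.031, -0.016, -0.001]
contact_force: [-16.3, 1.3, 10.9]
opening: -0.003
```

```bash
python3 -c "
from h import *
s,p,d=shot('side','_d')
print(rel(s['eef_pos']),s['contact_force'])"
```

```text
[ 0.0409 -0.1759  0.2821] [-16.2705   1.3423  10.9138]
```

carry_out([
  {"delta_pos": [-0.006, 0, -0.004], "delta_rot": [0, 0, 0], "claw": 0},
  {"delta_pos": [-0.02, 0, -0.015], "delta_rot": [0, 0.03, 0], "claw": 0},
  {"delta_pos": [-0.045, -0.02, -0.045], "delta_rot": [0, 0.03, 0], "claw": 0},
  {"delta_pos": [-0.065, -0.05, -0.08], "delta_rot": [0, 0.03, 0], "claw": 0},
  {"delta_pos": [-0.085, -0.08, -0.1], "delta_rot": [0, 0.03, 0], "claw": 30},
  {"delta_pos": [-0.1, -0.11, -0.11], "delta_rot": [0, 0.03, 0], "claw": 50},
  {"delta_pos": [-0.11, -0.13, -0.11], "delta_rot": [0, 0.03, 0], "claw": 50},
  {"delta_pos": [-0.11, -0.13, -0.11], "delta_rot": [0, 0.03, 0], "claw": 50},
])

```text
time: 5.73
eef_pos: [0.4535, -0.001, 0.3988]
tcp_rot: [1.0, -0.029, 0.004, -0.001]
contact_force: [0.7, -0.4, 0.2]
opening: 0.498
```

```bash
python3 - <<'E'
from h import *
s,p,d=shot('wrist',2);K,T=cam('wrist',s)
s2,p2,d2=shot('side',2)
print(s['eef_pos'],s['opening'],s['contact_force'])
v,u=np.mgrid[0:400,0:640];P=pts(np.c_[u.ravel(),v.ravel()],d.ravel(),K,T).reshape(400,640,3)
H,S,V=cv2.split(cv2.cvtColor(p,cv2.COLOR_RGB2HSV))
m=(H>=7)&(H<=16)&(S>190)&(V>120)&(P[...,2]>.2)&(P[...,1]<0)
q=np.array([rel(x) for x in P[m]])
if len(q): print("grip rel",np.median(q,0),np.percentile(q,[2,98],axis=0)); c=q[:,[0,2]]-[0,.215];l=cv2.fitLine(c.astype(np.float32),cv2.DIST_HUBER,0,.01,.01).ravel();print("lean",np.arctan2(l[0],l[1]),np.arctan2(*np.median(c,0)))
m=(P[...,2]>.265)&(P[...,2]<.33)&(P[...,1]>-.02)&(P[...,1]<.1)&(P[...,0]>.47)
q=P[m];print("knob",m.sum(),np.percentile(q[:,2],[5,50,95]),cv2.minAreaRect(q[:,:2].astype(np.float32)))
E
```

```text
[ 0.4535 -0.001   0.3988] 0.4979777902824413 [ 0.7413 -0.4001  0.1591]
grip rel [ 0.057  -0.169   0.2783] [[ 0.0386 -0.1776  0.2617]
 [ 0.0742 -0.1637  0.2905]]
lean 0.84872407 0.733176588988998
knob 2090 [0.2943 0.2973 0.2987] ((0.5217282772064209, 0.0379180945456028), (0.016011346131563187, 0.06394153088331223), 14.933781623840332)
```

View pics/wrist2.png

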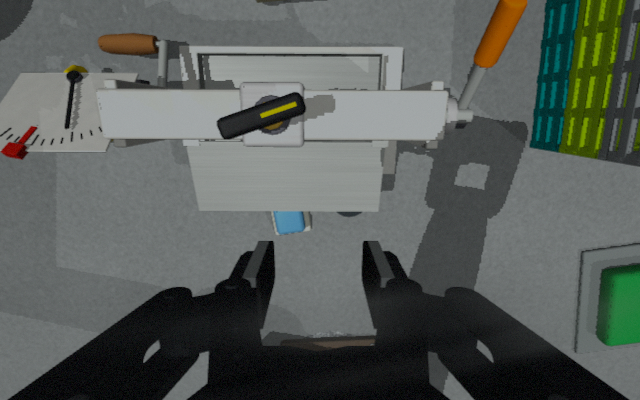

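Wrist view: lever leans away at (500,40), 0.85 rad, so home; needle hub (72,75), tip (68,128), red stripe about (28,133).

```bash
cat >> h.py <<'E'
def gauge(s,p,d,tag,scale=6,verbose=True):
    """needle/mark on plate; finds plate plane from depth, then casts rays on plane"""
    K,T=cam('wrist',s)
    v,u=np.mgrid[0:400,0:640];P=pts(np.c_[u.ravel(),v.ravel()],d.ravel(),K,T).reshape(400,640,3)
    q=(P-O);X=q@EX;Y=q@EY;Z=q[...,2]
    H,S,V=cv2.split(cv2.cvtColor(p,cv2.COLOR_RGB2HSV))
    m=(d>0)&(Y>.168)&(Y<.29)&(Z>.12)&(Z<.27)&(X>-.08)&(X<.09)&(S<40)&(V>120)
    A=np.c_[X[m],Y[m],Z[m]];c=np.median(A,0)
    for _ in range(3):
        c=A.mean(0);n=np.linalg.svd(A-c,full_matrices=False)[2][2]; r=(A-c)@n; A=A[np.abs(r)<.004]
    n*=np.sign(n[2])
    if verbose: print("plate c",c,"n",n,len(A))
    # rays in wringer frame onto plane
    Rw=np.stack([EX,EY,[0,0,1]])
    o=Rw@(T[:3,3]-O)
    dirs=np.stack([(u-K[0,2])/K[0,0],(v-K[1,2])/K[1,1],np.ones_like(u,float)],-1)@T[:3,:3].T@Rw.T
    t=((c-o)@n)/(dirs@n); G=o+dirs*t[...,None]
    yax=np.array([0,1,0.])-n*n[1];yax/=np.linalg.norm(yax);up=np.cross(n,yax); up*=np.sign(up[2])
    a=(G-c)@yax;b=(G-c)@up
    reg=(np.abs((np.stack([X,Y,Z],-1)-c)@n)<.03)&(Y>.14)&(Y<.32)&(Z>.1)&(Z<.28)&(np.abs(a)<.12)&(np.abs(b)<.1)
    return dict(u=u,v=v,a=a,b=b,G=G,Y=Y,reg=reg,H=H,S=S,V=V,c=c,n=n,yax=yax,up=up)
E
python3 - <<'E'
from h import *
s,p,d=load('wrist',2)
g=gauge(s,p,d,2)
H,S,V=g['H'],g['S'],g['V']
red=g['reg']&((H<6)|(H>172))&(S>140)&(V>80)
blk=g['reg']&(V<60)
for nm,m in (('red',red),('blk',blk)):
    for mm,st,c in comps(m,4): print(nm,st,c,"a",g['a'][mm].mean(),np.ptp(g['a'][mm]),"b",g['b'][mm].mean(),g['b'][mm].min(),g['b'][mm].max(),"Ymean",g['G'][mm][:,1].mean())
cv2.imwrite('pics/g2.png',cv2.resize(p[55:170,0:140,::-1],None,fx=5,fy=5,interpolation=cv2.INTER_NEAREST))
E
```

```text
plate c [0.0036 0.22   0.2053] n [ 0.7076 -0.0008  0.7067] 6114
red [  1 126  36  33 333] [ 16.6607 144.8408] a 0.012507868969102326 0.02059015334683317 b 0.04380531300670602 0.021391315845182828 0.058684172576600795 Ymean 0.23251048347661882
blk [ 65  71  18  58 325] [71.4862 92.5169] a -0.01100634586804904 0.029702157095359033 b -0.024351090171850057 -0.05567644864624436 0.023645421821993598 Ymean 0.20899627630569861
blk [117  80  42   8 223] [134.8386  84.2511] a -0.07176145940926602 0.04473173206462793 b -0.03590474095402773 -0.04231434636488646 -0.03171776618273901 Ymean 0.1482411825721916
blk [  4 128   7   5   9] [  7. 130.] a 0.029792515360979526 0.003226807092905074 b 0.026447269959727425 0.02398754299092593 0.02889811850900795 Ymean 0.24979512423326236
blk [ 71 132   2   4   5] [ 71.8 133.8] a -0.03239016491454499 0.0013877745827393997 b 0.030657723531237448 0.02848912396644813 0.032104210790814255 Ymean 0.1876124642308708
blk [  7 135   5   4   7] [  9.1429 136.2857] a 0.02415433091740981 0.0019627783913322254 b 0.03400115986067901 0.03246093559188226 0.036046430230749264 
[... 731 characters left out ...]
 51 139   3   5   6] [ 51.8333 141.1667] a -0.0175330680057587 0.0009698307502626312 b 0.039495908413226165 0.03695501742260665 0.04163574697502203 Ymean 0.20246955629586616
blk [ 61 138   2   5   5] [ 61.6 140. ] a -0.025894815821366914 0.0009645143922525981 b 0.03807441825761153 0.035723229216965496 0.04041749066270048 Ymean 0.19410781120640008
blk [ 41 140   3   5   5] [ 42.2 142. ] a -0.009165374870590956 0.0005916024787891404 b 0.040521725385136695 0.03818756603919431 0.04284900416342073 Ymean 0.21083724670295348
blk [ 18 146  10  12  64] [ 22.375  152.0469] a 0.003604318258149905 0.007511259211463757 b 0.05207115911227984 0.04523784858099263 0.0575790555685343 Ymean 0.22360693566845005
```

View pics/g2.png

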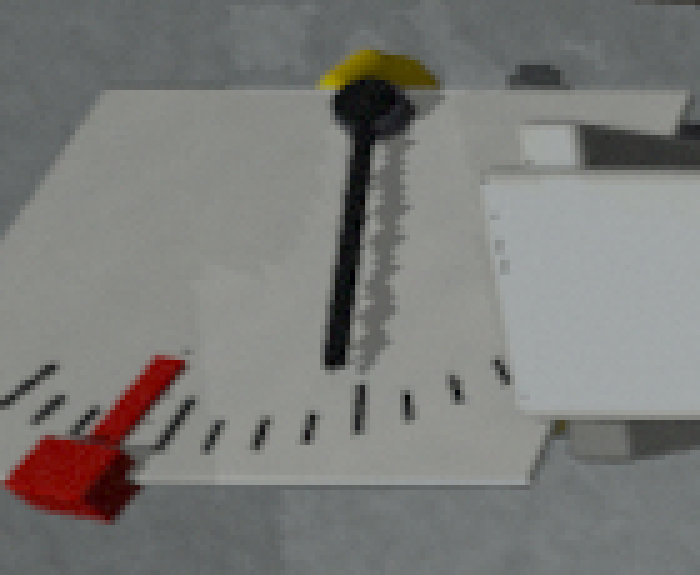

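```bash
cat >> h.py <<'E'
def read_gauge(g,h=0.0,piv=None):
    H,S,V=g['H'],g['S'],g['V'];a,b=g['a'],g['b']
    # needle: largest dark elongated comp
    blk=g['reg']&(V<60)
    cs=[c for c in comps(blk,60) if g['G'][c[0]][:,1].mean()>.17 and c[1][3]*c[1][2]>100]
    nd=max(cs,key=lambda c:np.ptp(b[c[0]]))[0]
    A=np.c_[a[nd],b[nd]]
    rod=A[(A[:,1]>A[:,1].min()+.022)]
    l=cv2.fitLine(rod.astype(np.float32),cv2.DIST_HUBER,0,.01,.01).ravel()
    sl=l[0]/l[1]
    top=A[:,1].max(); tip_a=l[2]+sl*(top-l[3])
    hub=A[A[:,1]<A[:,1].min()+.016]
    red=g['reg']&((H<6)|(H>172))&(S>140)&(V>80)
    rm=max(comps(red,8),key=lambda c:c[1][4])[0]
    B=np.c_[a[rm],b[rm]]; B=B[B[:,1]<B[:,1].min()+.014]
    l2=cv2.fitLine(B.astype(np.float32),cv2.DIST_HUBER,0,.01,.01).ravel()
    return dict(needle_ang=np.arctan(sl),tip=(tip_a,top),hub=hub.mean(0),rodline=l,red_c=B.mean(0),red_low=B[:,1].min(),red_ang=np.arctan2(l2[0]*np.sign(l2[1]),abs(l2[1])))
E
python3 - <<'E'
from h import *
s,p,d=load('wrist',2)
g=gauge(s,p,d,2);r=read_gauge(g);print(r)
tk=np.array([(-.0417,.0326),(-.0324,.0307),(-.0259,.0381),(-.0175,.0395),(-.0092,.0405),(.0161,.0372),(.0242,.0340)])
print([ (t@[1,0],t@[0,1]) for t in tk[:0]])
print("cam in wringer",np.stack([EX,EY,[0,0,1]])@(cam('wrist',s)[1][:3,3]-O))
E
```

```text
plate c [0.0036 0.22   0.2053] n [ 0.7076 -0.0008  0.7067] 6114
{'needle_ang': np.float32(-0.28699917), 'tip': (np.float64(-0.02457622993124564), np.float64(0.023645421821993598)), 'hub': array([-0.0048, -0.0476]), 'rodline': array([ 0.2831, -0.9591, -0.0164, -0.0039], dtype=float32), 'red_c': array([0.0082, 0.0286]), 'red_low': np.float64(0.021391315845182828), 'red_ang': np.float32(0.2738023)}
[]
cam in wringer [ 0.004  -0.0413  0.5265]
```

```bash
python3 -c "
from h import *
go([.5218,.0377,.36],az=1.83)"
```

```text
at [ 0.4541 -0.0036  0.3963] az -0.06041553245231398 t 5.8333
 -> [0.5218, 0.0377, 0.36] dpos [ 0.065  -0.0454  0.0365]
 drot [ 0.003  -0.0024 -1.8904]
```

carry_out([
  {"delta_pos": [0.01, -0.006, 0], "delta_rot": [0, 0, -0.12], "claw": 50},
  {"delta_pos": [0.02, -0.012, 0], "delta_rot": [0, 0, -0.24], "claw": 50},
  {"delta_pos": [0.03, -0.018, 0], "delta_rot": [0, 0, -0.36], "claw": 50},
  {"delta_pos": [0.04, -0.024, 0], "delta_rot": [0, 0, -0.48], "claw": 50},
  {"delta_pos": [0.05, -0.03, 0], "delta_rot": [0, 0, -0.6], "claw": 50},
  {"delta_pos": [0.06, -0.036, 0], "delta_rot": [0, 0, -0.72], "claw": 50},
  {"delta_pos": [0.065, -0.042, 0], "delta_rot": [0, 0, -0.84], "claw": 50},
  {"delta_pos": [0.065, -0.045, 0], "delta_rot": [0, 0, -0.96], "claw": 50},
])

```text
time: 6.5
eef_pos: [0.5236, 0.0366, 0.3948]
tcp_rot: [0.9, 0.437, 0.001, 0.0]
contact_force: [0.4, 1.0, -0.0]
opening: 0.503
```

carry_out([
  {"delta_pos": [0, 0, 0], "delta_rot": [0, 0, -0.12], "claw": 50},
  {"delta_pos": [0, 0, 0], "delta_rot": [0, 0, -0.24], "claw": 50},
  {"delta_pos": [0, 0, 0], "delta_rot": [0, 0, -0.36], "claw": 50},
  {"delta_pos": [0, 0, 0], "delta_rot": [0, 0, -0.48], "claw": 50},
  {"delta_pos": [0, 0, 0], "delta_rot": [0, 0, -0.6], "claw": 50},
  {"delta_pos": [0, 0, 0], "delta_rot": [0, 0, -0.72], "claw": 50},
  {"delta_pos": [0, 0, 0], "delta_rot": [0, 0, -0.84], "claw": 50},
  {"delta_pos": [0, 0, 0], "delta_rot": [0, 0, -0.93], "claw": 50},
])

```text
time: 7.17
eef_pos: [0.5247, 0.0353, 0.3934]
tcp_rot: [0.607, 0.795, 0.001, 0.001]
contact_force: [-0.0, 0.5, -0.3]
opening: 0.5
```

```bash
python3 - <<'E'
from h import *
go([.5218,.0377,.33],[.5218,.0377,.284],az=1.83)
s,p,d=shot('wrist',3);print(s['qpos'])
g=gauge(s,p,d,3)
try: print(read_gauge(g))
except Exception as e: print(e)
E
```

```text
at [0.5247 0.0353 0.3934] az 1.8379645083854843 t 7.1667
 -> [0.5218, 0.0377, 0.33] dpos [ 0.0031 -0.0023  0.0634]
 -> [0.5218, 0.0377, 0.284] dpos [ 0.0031 -0.0024  0.1094]
 drot [ 0.0024 -0.0001  0.008 ]
[-0.1264 -0.1239  1.7535  0.001   1.5098 -0.3936]
plate c [0.0266 0.1769 0.1822] n [ 0.7081 -0.0033  0.7061] 556
max() iterable argument is empty
```

View pics/wrist3.png

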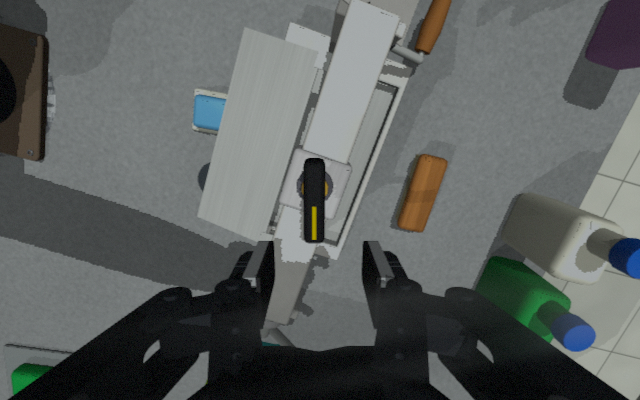

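Knob bar vertical and centred between the jaws at (314,200); gauge out of view here.

carry_out([
  {"delta_pos": [0.003, -0.002, 0.03], "delta_rot": [0.002, 0, 0.008], "claw": 50},
  {"delta_pos": [0.003, -0.002, 0.06], "delta_rot": [0.002, 0, 0.008], "claw": 50},
  {"delta_pos": [0.003, -0.002, 0.08], "delta_rot": [0.002, 0, 0.008], "claw": 50},
  {"delta_pos": [0.003, -0.002, 0.095], "delta_rot": [0.002, 0, 0.008], "claw": 50},
  {"delta_pos": [0.003, -0.002, 0.105], "delta_rot": [0.002, 0, 0.008], "claw": 50},
  {"delta_pos": [0.003, -0.002, 0.11], "delta_rot": [0.002, 0, 0.008], "claw": 50},
  {"delta_pos": [0.003, -0.002, 0.11], "delta_rot": [0.002, 0, 0.008], "claw": 50},
])

```text
time: 7.8
eef_pos: [0.5221, 0.0373, 0.2819]
tcp_rot: [0.61, 0.793, -0.0, -0.001]
contact_force: [0.1, 0.2, -0.3]
opening: 0.499
```

```bash
python3 - <<'E'
from h import *
go([.5218,.0377,.284],az=1.83)
s,p,d=shot('wrist',4);print(s['contact_force'],s['wrist_torque'])
E
```

```text
at [0.5221 0.0373 0.2819] az 1.8302893453712152 t 7.8
 -> [0.5218, 0.0377, 0.284] dpos [ 0.0005 -0.0002 -0.0021]
 drot [-0.0017 -0.001   0.0003]
[ 0.0603  0.1775 -0.3405] [-0.0894 -0.0279 -0.0093]
```

View pics/wrist4.png

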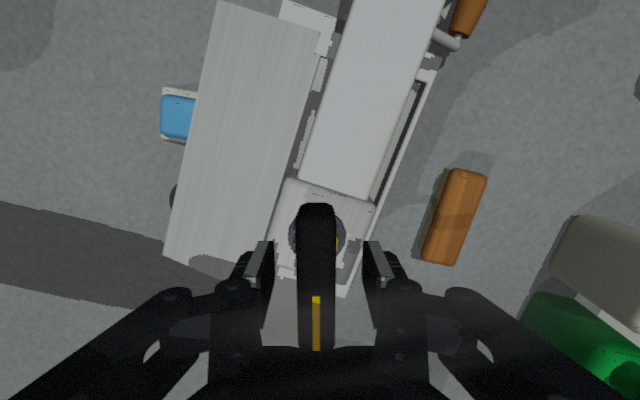

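carry_out([
  {"delta_pos": [0, 0, -0.001], "delta_rot": [0, 0, 0], "claw": 25},
  {"delta_pos": [0, 0, -0.002], "delta_rot": [0, 0, 0], "claw": 18},
  {"delta_pos": [0, 0, -0.002], "delta_rot": [0, 0, 0], "claw": 10},
  {"delta_pos": [0, 0, -0.002], "delta_rot": [0, 0, 0], "claw": 0},
  {"delta_pos": [0, 0, -0.002], "delta_rot": [0, 0, 0], "claw": 0},
  {"delta_pos": [0, 0, -0.002], "delta_rot": [0, 0, 0], "claw": 0},
], force=30)

```text
time: 8.35
eef_pos: [0.5221, 0.0369, 0.2865]
tcp_rot: [0.609, 0.793, -0.001, 0.0]
contact_force: [-5.8, -1.6, 3.1]
opening: 0.181
```

carry_out([
  {"delta_pos": [0, -0.001, -0.0005], "delta_rot": [0, 0, 0.06], "claw": 0},
  {"delta_pos": [0, -0.001, -0.0005], "delta_rot": [0, 0, 0.12], "claw": 0},
  {"delta_pos": [0, -0.001, -0.0005], "delta_rot": [0, 0, 0.18], "claw": 0},
  {"delta_pos": [0, -0.001, -0.0005], "delta_rot": [0, 0, 0.24], "claw": 0},
])

```text
time: 8.68
eef_pos: [0.5217, 0.0367, 0.2871]
tcp_rot: [0.701, 0.714, 0.0, 0.001]
contact_force: [-0.9, -0.8, -1.6]
opening: 0.18
```

```bash
python3 - <<'E'
from h import *
go([.5218,.0377,.284],az=1.83)
s=ctrl.get_state();print(s['contact_force'],s['wrist_torque'],s['qpos'],s['opening'])
s,p,d=shot('side',4);cv2.imwrite('pics/side4z.png',cv2.resize(p[170:310,240:360,::-1],None,fx=4.2,fy=4.2))
E
```

```text
at [0.5217 0.0367 0.2871] az 1.5892890809716562 t 8.6833
 -> [0.5218, 0.0377, 0.284] dpos [0.001  0.0001 0.0031]
 drot [ 0.0016  0.0019 -0.2407]
[-0.8804 -0.7633 -1.6476] [-0.0793 -0.2237  0.3422] [-0.1234 -0.0828  1.9051 -0.0015  1.3172 -0.1415] 0.18006557333226175
```

View pics/side4z.png

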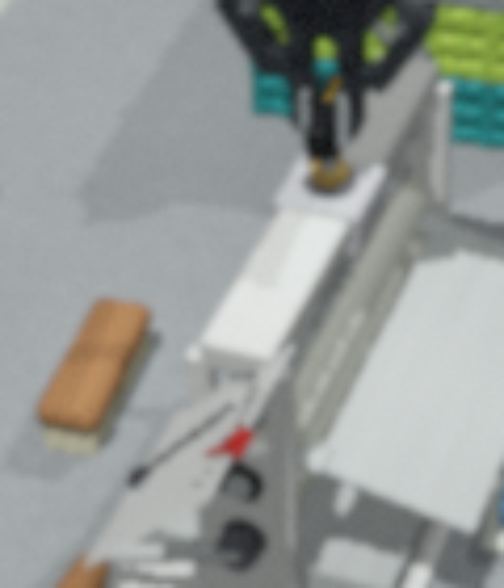

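carry_out([
  {"delta_pos": [0, 0, 0.0004], "delta_rot": [0, 0, 0.1], "claw": 0},
  {"delta_pos": [0, 0, 0.0005], "delta_rot": [0, 0, 0.2], "claw": 0},
  {"delta_pos": [0, 0, 0.0006], "delta_rot": [0, 0, 0.3], "claw": 0},
  {"delta_pos": [0, 0, 0.0007], "delta_rot": [0, 0, 0.4], "claw": 0},
  {"delta_pos": [0, 0, 0.0008], "delta_rot": [0, 0, 0.5], "claw": 0},
])

```text
time: 9.15
eef_pos: [0.5218, 0.0365, 0.2859]
tcp_rot: [0.856, 0.516, 0.0, 0.002]
contact_force: [0.5, -2.2, -2.5]
opening: 0.179
```

```bash
python3 - <<'E'
from h import *
go([.5218,.0377,.284],az=1.83)
s=ctrl.get_state();print(s['contact_force'],s['wrist_torque'],s['qpos'],s['opening'])
E
```

```text
at [0.5218 0.0365 0.2859] az 1.0851015395137213 t 9.15
 -> [0.5218, 0.0377, 0.284] dpos [ 0.001  -0.0005  0.0019]
 drot [ 0.0028  0.0023 -0.7449]
[ 0.5405 -2.1911 -2.5208] [-0.2701 -0.0506  0.3327] [-0.1232 -0.082   1.9065 -0.0022  1.3144  0.363 ] 0.17946586222443714
```

carry_out([
  {"delta_pos": [0, 0, 0.0006], "delta_rot": [0, 0, 0.1], "claw": 0},
  {"delta_pos": [0, 0, 0.0008], "delta_rot": [0, 0, 0.2], "claw": 0},
  {"delta_pos": [0, 0, 0.001], "delta_rot": [0, 0, 0.3], "claw": 0},
  {"delta_pos": [0, 0, 0.0012], "delta_rot": [0, 0, 0.4], "claw": 0},
  {"delta_pos": [0, 0, 0.0014], "delta_rot": [0, 0, 0.5], "claw": 0},
])

```text
time: 9.57
eef_pos: [0.5218, 0.0363, 0.2845]
tcp_rot: [0.958, 0.287, 0.001, 0.002]
contact_force: [-0.3, -1.1, -1.4]
opening: 0.178
```

```bash
python3 - <<'E'
from h import *
go([.5218,.0377,.284],az=1.83)
s=ctrl.get_state();print(s['contact_force'],s['wrist_torque'],s['qpos'],s['opening'])
s,p,d=shot('side',5);cv2.imwrite('pics/side5z.png',cv2.resize(p[240:310,250:340,::-1],None,fx=7,fy=7))
s,p,d=shot('wrist',5)
E
```

```text
at [0.5218 0.0363 0.2845] az 0.5830588491317913 t 9.5667
 -> [0.5218, 0.0377, 0.284] dpos [ 0.0007 -0.0012  0.0005]
 drot [ 0.0042  0.0025 -1.2469]
[-0.3245 -1.0835 -1.3845] [-0.2743  0.1274  0.3757] [-0.1231 -0.0811  1.9083 -0.0034  1.3112  0.8655] 0.17802387233527306
```

View pics/side5z.png

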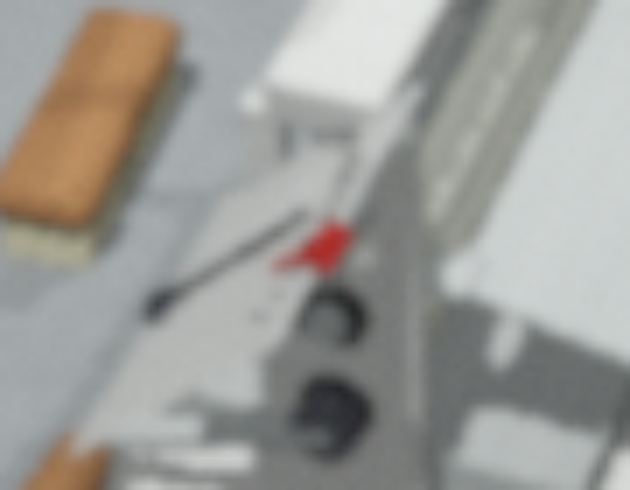

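View pics/wrist5.png

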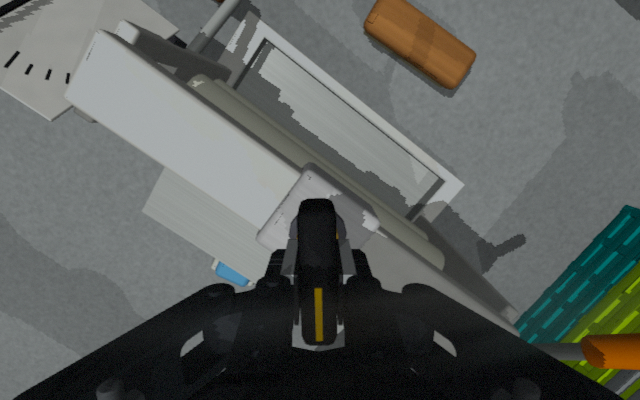

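```bash
cat >> h.py <<'E'
def onplate(n,uv,h=0.0,s=None):
    K,T=cam(n,s);Rw=np.stack([EX,EY,[0,0,1]])
    o,v=ray(uv,K,T);o=Rw@(o-O);v=Rw@v
    nn=np.array([1,0,1])/2**.5;c=np.array([.0036,.22,.2053])+nn*h
    P=o+v*((c-o)@nn)/(v@nn); up=np.array([-1,0,1])/2**.5
    return np.array([P[1],(P-c)@up])
E
python3 - <<'E'
from h import *
f=lambda x,y:(250+x/7,240+y/7)
for h in (0,.005,.01):
    a=onplate('side',f(155,303),h);b=onplate('side',f(305,213),h);print(h,'hub',a,'tip',b,'len',np.linalg.norm(b-a),'ang',np.arctan2(*(b-a)))
print('mark',onplate('side',f(280,267)),onplate('side',f(308,250)))
# same from wrist2 full view
s,p,d=load('wrist',2)
for h in (0,.005,.01):
    a=onplate('wrist',(72+0.3,55+100/5),h,s);b=onplate('wrist',(335/5,55+365/5),h,s);print('w2',h,a,b,np.linalg.norm(b-a),np.arctan2(*(b-a)))
print(onplate('wrist',(170/5,55+358/5),0,s),onplate('wrist',(108/5,55+437/5),0,s))
E
```

```text
0 hub [ 0.2035 -0.0533] tip [0.2003 0.0251] len 0.07839434361835436 ang -0.040439748795597474
0.005 hub [ 0.2155 -0.039 ] tip [0.2124 0.0379] len 0.07701471053534842 ang -0.0404397487955967
0.01 hub [ 0.2275 -0.0248] tip [0.2244 0.0508] len 0.07563507745234262 ang -0.04043974879559729
mark [0.2282 0.0295] [0.2273 0.043 ]
w2 0 [ 0.2182 -0.0508] [0.195  0.0225] 0.07684829213382299 -0.30624194333490856
w2 0.005 [ 0.2125 -0.0447] [0.1898 0.027 ] 0.07516201826020122 -0.3062419433349083
w2 0.01 [ 0.2068 -0.0386] [0.1846 0.0315] 0.0734757443865795 -0.3062419433349086
[0.2268 0.021 ] [0.2297 0.04  ]
```

carry_out([
  {"delta_pos": [0, 0, 0.0005], "delta_rot": [0, 0, 0.1], "claw": 0},
  {"delta_pos": [0, 0, 0.0007], "delta_rot": [0, 0, 0.2], "claw": 0},
  {"delta_pos": [0, 0, 0.0009], "delta_rot": [0, 0, 0.3], "claw": 0},
  {"delta_pos": [0, 0, 0.0011], "delta_rot": [0, 0, 0.4], "claw": 0},
  {"delta_pos": [0, 0, 0.0013], "delta_rot": [0, 0, 0.5], "claw": 0},
  {"delta_pos": [0, 0, 0.0015], "delta_rot": [0, 0, 0.6], "claw": 0},
  {"delta_pos": [0, 0, 0.0017], "delta_rot": [0, 0, 0.7], "claw": 0},
])

```text
time: 10.25
eef_pos: [0.5217, 0.0361, 0.2827]
tcp_rot: [0.998, -0.056, 0.001, 0.002]
contact_force: [-0.9, -1.5, -1.5]
opening: 0.183
```

```bash
python3 - <<'E'
from h import *
go([.5218,.0377,.284],az=1.83)
s=ctrl.get_state();print(s['contact_force'],s['wrist_torque'],s['qpos'],s['opening'])
s,p,d=shot('side',6);cv2.imwrite('pics/side6z.png',cv2.resize(p[240:310,250:340,::-1],None,fx=7,fy=7))
s,p,d=shot('wrist',6)
E
```

```text
at [0.5217 0.0361 0.2827] az -0.11292666933464379 t 10.25
 -> [0.5218, 0.0377, 0.284] dpos [-0.0001 -0.0016 -0.0013]
 drot [ 0.0055  0.0022 -1.9429]
[-0.9052 -1.4916 -1.4656] [-0.3972  0.302   0.4198] [-0.1232 -0.0799  1.9103 -0.0043  1.3083  1.5617] 0.18303801139442447
```

View pics/side6z.png

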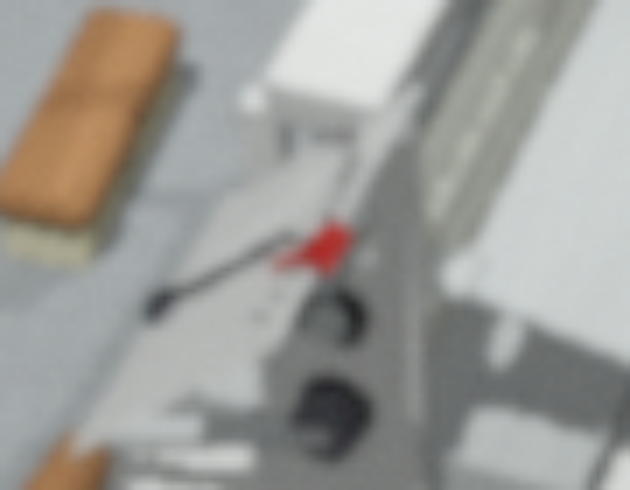

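View pics/wrist6.png

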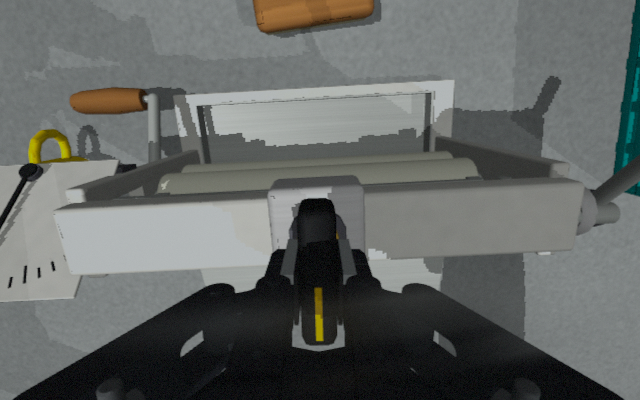

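carry_out([
  {"delta_pos": [0, 0, 0.0002], "delta_rot": [0, 0, 0], "claw": 30},
  {"delta_pos": [0, 0, 0], "delta_rot": [0, 0, 0], "claw": 50},
  {"delta_pos": [0, 0, 0], "delta_rot": [0, 0, 0], "claw": 50},
  {"delta_pos": [0, 0, -0.025], "delta_rot": [0, 0, 0], "claw": 50},
  {"delta_pos": [0, 0, -0.06], "delta_rot": [0, 0, 0], "claw": 50},
  {"delta_pos": [-0.02, -0.03, -0.1], "delta_rot": [0, 0, 0], "claw": 50},
  {"delta_pos": [-0.04, -0.065, -0.12], "delta_rot": [0, 0, 0], "claw": 50},
  {"delta_pos": [-0.06, -0.1, -0.12], "delta_rot": [0, 0, 0], "claw": 50},
])

```text
time: 11.02
eef_pos: [0.4786, 0.1321, 0.4063]
tcp_rot: [0.998, -0.056, 0.006, 0.001]
contact_force: [1.0, 0.1, 0.6]
opening: 0.5
```

carry_out([
  {"delta_pos": [-0.01, -0.04, 0], "delta_rot": [0, 0, 0], "claw": 50},
  {"delta_pos": [-0.02, -0.06, 0], "delta_rot": [0, 0, 0], "claw": 50},
  {"delta_pos": [-0.02, -0.06, 0], "delta_rot": [0, 0, 0], "claw": 50},
])

```text
time: 11.27
eef_pos: [0.4642, 0.1976, 0.4074]
tcp_rot: [0.999, -0.052, 0.007, -0.0]
contact_force: [-0.7, 0.1, 0.2]
opening: 0.499
```

```bash
python3 - <<'E'
from h import *
s,p,d=shot('wrist',7);print(s['eef_pos'],s['contact_force'],s['dq'])
s,p,d=shot('side',7);cv2.imwrite('pics/side7z.png',cv2.resize(p[240:310,250:340,::-1],None,fx=7,fy=7))
E
```

```text
[0.4642 0.1976 0.4074] [-0.7255  0.1318  0.2465] [-0.0656  0.0107  0.0162 -0.0541 -0.0084 -0.0555]
```

View pics/wrist7.png

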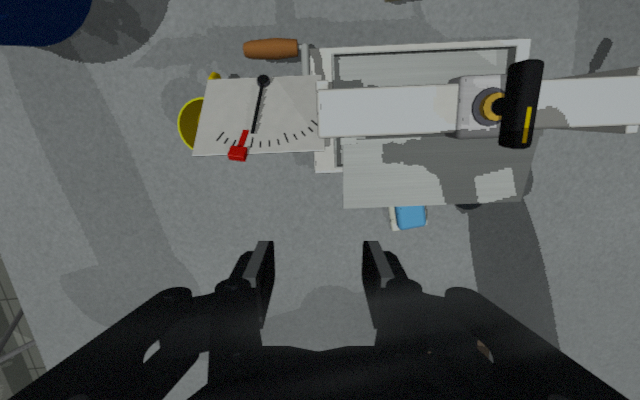

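```bash
python3 - <<'E'
from h import *
s,p,d=load('wrist',7)
g=gauge(s,p,d,7);r=read_gauge(g);print(r)
cv2.imwrite('pics/g7.png',cv2.resize(p[65:170,190:330,::-1],None,fx=5.5,fy=5.5,interpolation=cv2.INTER_NEAREST))
E
```

```text
plate c [0.0018 0.2211 0.2069] n [ 0.7074 -0.0008  0.7068] 7084
{'needle_ang': np.float32(0.08404358), 'tip': (np.float64(-0.00183919202859314), np.float64(0.022786202551103002)), 'hub': array([-0.0084, -0.0506]), 'rodline': array([ 0.0839,  0.9965, -0.0042, -0.0052], dtype=float32), 'red_c': array([0.0061, 0.0268]), 'red_low': np.float64(0.019684839577962725), 'red_ang': np.float32(0.19086882)}
```

View pics/g7.png

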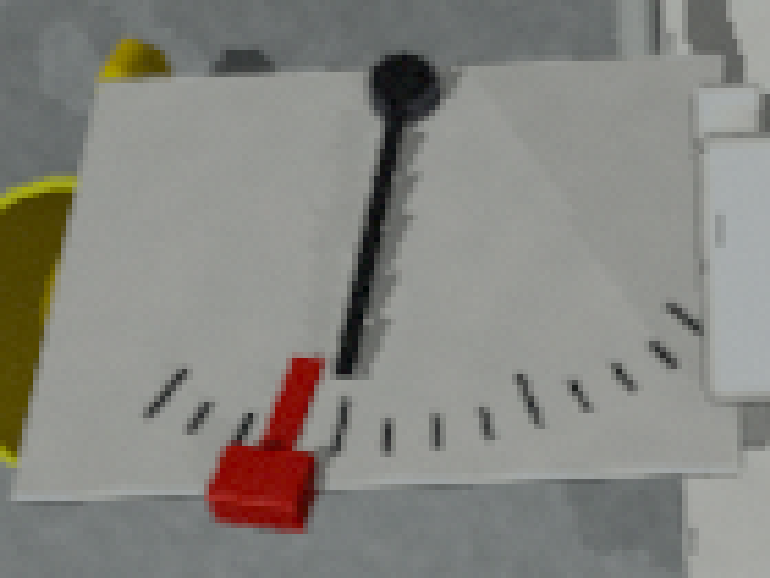

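```bash
python3 - <<'E'
from h import *
s,p,d=load('wrist',7);K,T=cam('wrist',s)
v,u=np.mgrid[0:400,0:640];P=pts(np.c_[u.ravel(),v.ravel()],d.ravel(),K,T).reshape(400,640,3)
m=(P[...,2]>.265)&(P[...,2]<.33)&(P[...,1]>-.02)&(P[...,1]<.1)&(P[...,0]>.47)
q=P[m];print("knob",m.sum(),np.percentile(q[:,2],[5,50,95]),cv2.minAreaRect(q[:,:2].astype(np.float32)))
go([.522,.037,.36],[.522,.037,.2815],az=-.113)
E
```

```text
knob 3046 [0.2742 0.2915 0.2937] ((0.5217084288597107, 0.03907499462366104), (0.016802743077278137, 0.06378021836280823), 84.54373168945312)
at [0.4652 0.1946 0.4063] az -0.10838874667030489 t 11.3667
 -> [0.522, 0.037, 0.36] dpos [0.0729 0.1505 0.0475]
 -> [0.522, 0.037, 0.2815] dpos [0.0718 0.1503 0.126 ]
 drot [ 0.0016 -0.0132  0.0046]
```

carry_out([
  {"delta_pos": [0.015, 0.035, 0], "delta_rot": [0, -0.013, 0], "claw": 50},
  {"delta_pos": [0.03, 0.07, 0.01], "delta_rot": [0, -0.013, 0], "claw": 50},
  {"delta_pos": [0.05, 0.105, 0.02], "delta_rot": [0, -0.013, 0], "claw": 50},
  {"delta_pos": [0.065, 0.135, 0.03], "delta_rot": [0, -0.013, 0], "claw": 50},
  {"delta_pos": [0.072, 0.15, 0.04], "delta_rot": [0, -0.013, 0], "claw": 50},
  {"delta_pos": [0.072, 0.15, 0.05], "delta_rot": [0, -0.013, 0], "claw": 50},
])

```text
time: 11.87
eef_pos: [0.5222, 0.0329, 0.3563]
tcp_rot: [0.998, -0.057, -0.0, 0.001]
contact_force: [-0.1, 0.6, -0.1]
opening: 0.502
```

```bash
python3 - <<'E'
from h import *
go([.522,.037,.2815],az=-.1)
E
```

```text
at [0.5222 0.0329 0.3563] az -0.11467937160948709 t 11.8667
 -> [0.522, 0.037, 0.2815] dpos [-0.0006 -0.0043  0.0748]
 drot [ 0.0028  0.0004 -0.0147]
```

carry_out([
  {"delta_pos": [0, -0.004, 0.015], "delta_rot": [0.003, 0, -0.01], "claw": 50},
  {"delta_pos": [0, -0.004, 0.035], "delta_rot": [0.003, 0, -0.01], "claw": 50},
  {"delta_pos": [0, -0.004, 0.055], "delta_rot": [0.003, 0, -0.01], "claw": 50},
  {"delta_pos": [0, -0.004, 0.068], "delta_rot": [0.003, 0, -0.01], "claw": 50},
  {"delta_pos": [0, -0.004, 0.0745], "delta_rot": [0.003, 0, -0.01], "claw": 50},
  {"delta_pos": [0, -0.004, 0.0745], "delta_rot": [0.003, 0, -0.01], "claw": 50},
  {"delta_pos": [0, -0.004, 0.0745], "delta_rot": [0.003, 0, -0.01], "claw": 50},
])

```text
time: 12.45
eef_pos: [0.5228, 0.0366, 0.2823]
tcp_rot: [0.999, -0.052, 0.0, -0.0]
contact_force: [-0.4, -0.9, 0.6]
opening: 0.501
```

carry_out([
  {"delta_pos": [0, 0, 0], "delta_rot": [0, 0, 0], "claw": 25},
  {"delta_pos": [0, 0, 0], "delta_rot": [0, 0, 0], "claw": 18},
  {"delta_pos": [0, 0, 0], "delta_rot": [0, 0, 0], "claw": 10},
  {"delta_pos": [0, 0, 0], "delta_rot": [0, 0, 0], "claw": 0},
  {"delta_pos": [0, 0, 0], "delta_rot": [0, 0, 0], "claw": 0},
], force=30)

```text
time: 12.87
eef_pos: [0.5235, 0.0363, 0.2836]
tcp_rot: [0.999, -0.052, 0.001, 0.0]
contact_force: [-0.1, -1.2, 3.5]
opening: 0.186
```

```bash
python3 - <<'E'
from h import *
go([.522,.037,.2815],az=-.1)
s=ctrl.get_state();print(s['contact_force'],s['wrist_torque'],s['qpos'])
E
```

```text
at [0.5235 0.0363 0.2836] az -0.10425322943418248 t 12.8667
 -> [0.522, 0.037, 0.2815] dpos [-0.0015 -0.0006  0.0021]
 drot [ 0.0006 -0.0029 -0.0043]
[-0.0856 -1.2402  3.5226] [-0.3243 -0.0269  0.0432] [-0.124  -0.0768  1.9058 -0.0006  1.3097  1.5512]
```

carry_out([
  {"delta_pos": [0, 0, -0.0003], "delta_rot": [0, 0, 0.1], "claw": 0},
  {"delta_pos": [0, 0, 0], "delta_rot": [0, 0, 0.2], "claw": 0},
  {"delta_pos": [0, 0, 0.0002], "delta_rot": [0, 0, 0.3], "claw": 0},
  {"delta_pos": [0, 0, 0.0004], "delta_rot": [0, 0, 0.4], "claw": 0},
  {"delta_pos": [0, 0, 0.0006], "delta_rot": [0, 0, 0.5], "claw": 0},
  {"delta_pos": [0, 0, 0.0006], "delta_rot": [0, 0, 0.5], "claw": 0},
])

```text
time: 13.37
eef_pos: [0.5232, 0.0355, 0.2829]
tcp_rot: [0.955, -0.298, 0.001, 0.001]
contact_force: [-0.8, -3.9, 0.3]
opening: 0.178
```

```bash
python3 - <<'E'
from h import *
go([.522,.037,.2815],az=-.1)
s=ctrl.get_state();print(s['contact_force'],s['wrist_torque'],s['qpos'])
E
```

```text
at [0.5232 0.0355 0.2829] az -0.6049196628131729 t 13.3667
 -> [0.522, 0.037, 0.2815] dpos [-0.0019 -0.0006  0.0013]
 drot [ 0.0026 -0.003  -0.5049]
[-0.7533 -3.8626  0.2541] [-0.7285  0.1128  0.2346] [-0.1245 -0.0764  1.9068 -0.0032  1.3089  2.052 ]
```

Release straight up and look at the gauge from the same place as before.

carry_out([
  {"delta_pos": [0, 0, 0], "delta_rot": [0, 0, 0], "claw": 30},
  {"delta_pos": [0, 0, 0], "delta_rot": [0, 0, 0], "claw": 50},
  {"delta_pos": [0, 0, 0], "delta_rot": [0, 0, 0], "claw": 50},
  {"delta_pos": [0, 0, -0.025], "delta_rot": [0, 0, 0], "claw": 50},
  {"delta_pos": [0, 0, -0.06], "delta_rot": [0, 0, 0], "claw": 50},
  {"delta_pos": [0, 0, -0.1], "delta_rot": [0, 0, -0.12], "claw": 50},
  {"delta_pos": [0, 0, -0.125], "delta_rot": [0, 0, -0.24], "claw": 50},
  {"delta_pos": [0, 0, -0.125], "delta_rot": [0, 0, -0.36], "claw": 50},
])

```text
time: 14.03
eef_pos: [0.5248, 0.0362, 0.4162]
tcp_rot: [0.993, -0.119, 0.008, 0.001]
contact_force: [-0.3, -0.5, 0.1]
opening: 0.505
```

```bash
python3 - <<'E'
from h import *
go([.465,.197,.407],az=-.1)
E
```

```text
at [0.5248 0.0362 0.4162] az -0.2377192551867277 t 14.0333
 -> [0.465, 0.197, 0.407] dpos [-0.0961 -0.1422  0.0076]
 drot [ 0.0013 -0.0155 -0.1377]
```

carry_out([
  {"delta_pos": [-0.02, -0.03, 0], "delta_rot": [0, -0.015, -0.05], "claw": 50},
  {"delta_pos": [-0.04, -0.06, 0], "delta_rot": [0, -0.015, -0.1], "claw": 50},
  {"delta_pos": [-0.06, -0.09, 0], "delta_rot": [0, -0.015, -0.138], "claw": 50},
  {"delta_pos": [-0.08, -0.12, 0.004], "delta_rot": [0, -0.015, -0.138], "claw": 50},
  {"delta_pos": [-0.096, -0.142, 0.008], "delta_rot": [0, -0.015, -0.138], "claw": 50},
  {"delta_pos": [-0.096, -0.142, 0.008], "delta_rot": [0, -0.015, -0.138], "claw": 50},
  {"delta_pos": [-0.096, -0.142, 0.008], "delta_rot": [0, -0.015, -0.138], "claw": 50},
])

```text
time: 14.62
eef_pos: [0.4643, 0.1981, 0.4064]
tcp_rot: [0.999, -0.048, -0.0, 0.001]
contact_force: [-0.7, 0.1, 0.1]
opening: 0.502
```

```bash
python3 - <<'E'
from h import *
s,p,d=shot('wrist',8);print(s['eef_pos'],s['contact_force'],abs(s['dq']).max())
g=gauge(s,p,d,8);r=read_gauge(g);print(r)
cv2.imwrite('pics/g8.png',cv2.resize(p[65:170,190:330,::-1],None,fx=5.5,fy=5.5,interpolation=cv2.INTER_NEAREST))
E
```

```text
[0.4643 0.1981 0.4064] [-0.685  0.122  0.085] 0.04287024745149676
plate c [0.0018 0.221  0.207 ] n [ 0.7075 -0.0011  0.7067] 7317
{'needle_ang': np.float32(0.1746504), 'tip': (np.float64(0.005228127018159595), np.float64(0.02270023071365876)), 'hub': array([-0.0082, -0.0503]), 'rodline': array([ 0.1738,  0.9848,  0.0009, -0.0017], dtype=float32), 'red_c': array([0.0068, 0.0297]), 'red_low': np.float64(0.02253061015249541), 'red_ang': np.float32(0.19766614)}
```

View pics/g8.png

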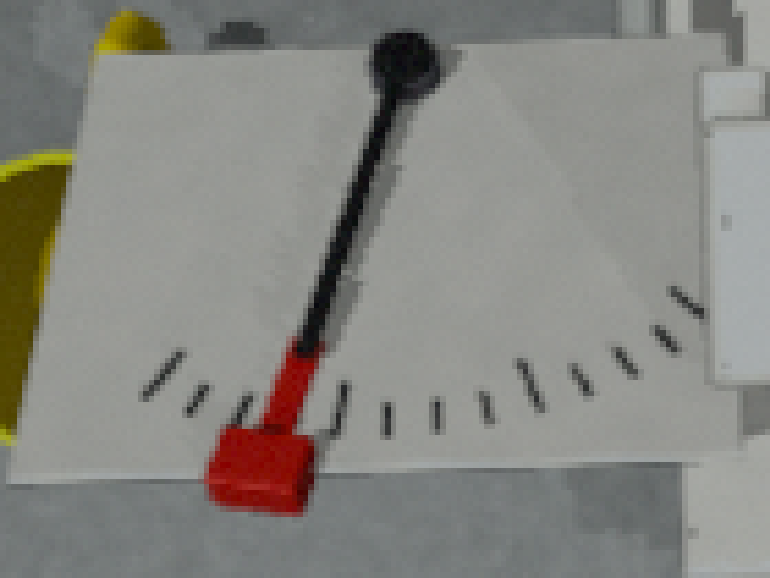

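```bash
python3 - <<'E'
from h import *
for tag in (7,8):
    s,p,d=load('wrist',tag);g=gauge(s,p,d,tag,verbose=False);K,T=cam('wrist',s)
    r=read_gauge(g);Rw=np.stack([EX,EY,[0,0,1]]);o=Rw@(T[:3,3]-O);n=g['n'];c=g['c'];H0=(o-c)@n
    oa,ob=(o-c)@g['yax'],(o-c)@g['up']
    print(tag,"cam a,b,H",oa,ob,H0)
    l=r['rodline'];hub=r['hub']
    # red stripe: centre per row of b
    H,S,V=g['H'],g['S'],g['V'];red=g['reg']&((H<6)|(H>172))&(S>140)&(V>80)
    a,b=g['a'],g['b']
    for b0 in (.024,.027,.030,.033):
        m=red&(abs(b-b0)<.002); print("  red b",b0,a[m].mean().round(4),np.ptp(a[m]).round(4),m.sum())
    for h in (0,.003,.005,.007):
        f=lambda q:np.array(q)+(np.array([oa,ob])-q)*h/H0
        t=f(np.array(r['tip']));hb=f(hub);print("  h",h,"tip",t,"hub",hb,"len",np.linalg.norm(t-hb))
E
```

```text
7 cam a,b,H -0.06649881580515442 0.2327352963805118 0.23195411225259502
  red b 0.024 0.0055 0.0049 17
  red b 0.027 0.0061 0.0048 16
  red b 0.03 0.0067 0.0049 17
  red b 0.033 0.007 0.0055 20
  h 0 tip [-0.0018  0.0228] hub [-0.0084 -0.0506] len 0.07371996671836221
  h 0.003 tip [-0.0027  0.0255] hub [-0.0092 -0.047 ] len 0.07276650269908996
  h 0.005 tip [-0.0032  0.0273] hub [-0.0097 -0.0445] len 0.07213086001957512
  h 0.007 tip [-0.0038  0.0291] hub [-0.0102 -0.0421] len 0.07149521734006029
8 cam a,b,H -0.06499065319188152 0.22999243791071503 0.23185879265189444
  red b 0.024 0.0058 0.0049 13
  red b 0.027 0.0063 0.0055 22
  red b 0.03 0.0069 0.0049 17
  red b 0.033 0.0074 0.0048 22
  h 0 tip [0.0052 0.0227] hub [-0.0082 -0.0503] len 0.07417289428644683
  h 0.003 tip [0.0043 0.0254] hub [-0.0089 -0.0466] len 0.07321317789909625
  h 0.005 tip [0.0037 0.0272] hub [-0.0094 -0.0442] len 0.07257336697419588
  h 0.007 tip [0.0031 0.029 ] hub [-0.0099 -0.0418] len 0.07193355604929548
```

```bash
python3 - <<'E'
from h import *
go([.5228,.0362,.36],az=-.605)
E
```

```text
at [0.4649 0.1971 0.4066] az -0.09792407368489796 t 14.6667
 -> [0.5228, 0.0362, 0.36] dpos [0.0734 0.1544 0.0468]
 drot [ 0.0012 -0.0007  0.5071]
```

carry_out([
  {"delta_pos": [0.015, 0.035, 0], "delta_rot": [0, 0, 0.1], "claw": 50},
  {"delta_pos": [0.03, 0.07, 0.01], "delta_rot": [0, 0, 0.2], "claw": 50},
  {"delta_pos": [0.05, 0.105, 0.02], "delta_rot": [0, 0, 0.3], "claw": 50},
  {"delta_pos": [0.065, 0.135, 0.03], "delta_rot": [0, 0, 0.4], "claw": 50},
  {"delta_pos": [0.073, 0.154, 0.04], "delta_rot": [0, 0, 0.5], "claw": 50},
  {"delta_pos": [0.073, 0.154, 0.047], "delta_rot": [0, 0, 0.507], "claw": 50},
  {"delta_pos": [0.073, 0.154, 0.047], "delta_rot": [0, 0, 0.507], "claw": 50},
])

```text
time: 15.25
eef_pos: [0.5222, 0.0347, 0.3576]
tcp_rot: [0.954, -0.299, -0.002, 0.001]
contact_force: [-0.4, -0.1, -0.6]
opening: 0.497
```

```bash
python3 - <<'E'
from h import *
go([.5228,.0362,.2825],az=-.605)
s,p,d=shot('wrist',9);K,T=cam('wrist',s)
v,u=np.mgrid[0:400,0:640];P=pts(np.c_[u.ravel(),v.ravel()],d.ravel(),K,T).reshape(400,640,3)
m=(P[...,2]>.265)&(P[...,2]<.31)&(P[...,1]>-.02)&(P[...,1]<.1)&(P[...,0]>.47)&(P[...,0]<.57)
q=P[m];print("knob",m.sum(),np.percentile(q[:,2],[5,50,95]),cv2.minAreaRect(q[:,:2].astype(np.float32)),s['eef_pos'])
E
```

```text
at [0.5222 0.0347 0.3576] az -0.6078225753757788 t 15.25
 -> [0.5228, 0.0362, 0.2825] dpos [-0.0002 -0.0017  0.0751]
 drot [ 0.0023  0.0028 -0.0028]
knob 2296 [0.2873 0.2913 0.2927] ((0.5225533246994019, 0.03762784227728844), (0.01600523293018341, 0.06331576406955719), 56.40819549560547) [0.5222 0.0347 0.3576]
```

View pics/wrist9.png

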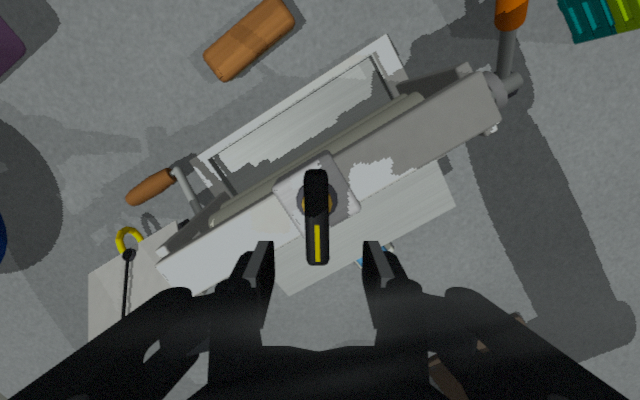

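Knob bar centred at (316,217), vertical in the image, so aligned with the jaws.

carry_out([
  {"delta_pos": [0, -0.0015, 0.015], "delta_rot": [0.002, 0.003, -0.01], "claw": 50},
  {"delta_pos": [0, -0.0015, 0.035], "delta_rot": [0.002, 0.003, -0.01], "claw": 50},
  {"delta_pos": [0, -0.0015, 0.055], "delta_rot": [0.002, 0.003, -0.01], "claw": 50},
  {"delta_pos": [0, -0.0015, 0.069], "delta_rot": [0.002, 0.003, -0.01], "claw": 50},
  {"delta_pos": [0, -0.0015, 0.0755], "delta_rot": [0.002, 0.003, -0.01], "claw": 50},
  {"delta_pos": [0, -0.0015, 0.0755], "delta_rot": [0.002, 0.003, -0.01], "claw": 50},
  {"delta_pos": [0, -0.0015, 0.0755], "delta_rot": [0.002, 0.003, -0.01], "claw": 40},
])

```text
time: 15.88
eef_pos: [0.5232, 0.0376, 0.2845]
tcp_rot: [0.956, -0.293, 0.002, -0.0]
contact_force: [-0.2, -0.1, -0.6]
opening: 0.401
```

carry_out([
  {"delta_pos": [0, 0, -0.0003], "delta_rot": [0, 0, 0], "claw": 25},
  {"delta_pos": [0, 0, -0.0005], "delta_rot": [0, 0, 0], "claw": 18},
  {"delta_pos": [0, 0, -0.0005], "delta_rot": [0, 0, 0], "claw": 10},
  {"delta_pos": [0, 0, -0.0005], "delta_rot": [0, 0, 0], "claw": 0},
  {"delta_pos": [0, 0, -0.0005], "delta_rot": [0, 0, 0], "claw": 0},
], force=30)

```text
time: 16.3
eef_pos: [0.5228, 0.0362, 0.2867]
tcp_rot: [0.956, -0.292, 0.002, 0.002]
contact_force: [-3.9, -3.5, 0.7]
opening: 0.177
```

```bash
python3 - <<'E'
from h import *
go([.522,.037,.2815],az=-.6)
s=ctrl.get_state();print(s['contact_force'],s['wrist_torque'],s['qpos'])
E
```

```text
at [0.5228 0.0362 0.2867] az -0.5932242464559393 t 16.3
 -> [0.522, 0.037, 0.2815] dpos [-0.0011 -0.0002  0.0051]
 drot [ 0.0028 -0.0043  0.0068]
[-3.9134 -3.4844  0.7016] [-0.7485  0.6555  0.1143] [-0.1226 -0.0799  1.9031 -0.0046  1.3158  2.0426]
```

carry_out([
  {"delta_pos": [0, 0.0008, 0], "delta_rot": [0, 0, 0.04], "claw": 0},
  {"delta_pos": [0, 0.001, 0.0002], "delta_rot": [0, 0, 0.08], "claw": 0},
  {"delta_pos": [0, 0.001, 0.0003], "delta_rot": [0, 0, 0.12], "claw": 0},
  {"delta_pos": [0, 0.001, 0.0004], "delta_rot": [0, 0, 0.16], "claw": 0},
  {"delta_pos": [0, 0.001, 0.0004], "delta_rot": [0, 0, 0.16], "claw": 0},
])

```text
time: 16.72
eef_pos: [0.5225, 0.0357, 0.287]
tcp_rot: [0.93, -0.367, 0.002, 0.001]
contact_force: [-0.7, 1.5, -2.3]
opening: 0.182
```

```bash
python3 - <<'E'
from h import *
go([.522,.037,.2815],az=-.755)
s=ctrl.get_state();print(s['contact_force'],s['wrist_torque'],s['qpos'])
E
```

```text
at [0.5225 0.0357 0.287 ] az -0.7522140443509359 t 16.7167
 -> [0.522, 0.037, 0.2815] dpos [-0.0013 -0.0006  0.0055]
 drot [ 0.0007 -0.0053  0.0028]
[-0.6507  1.4762 -2.2618] [ 0.2228 -0.127   0.3148] [-0.1239 -0.0816  1.9041 -0.0038  1.3152  2.2   ]
```

Release, rise and look again.

carry_out([
  {"delta_pos": [0, 0, 0.0002], "delta_rot": [0, 0, 0], "claw": 30},
  {"delta_pos": [0, 0, 0], "delta_rot": [0, 0, 0], "claw": 50},
  {"delta_pos": [0, 0, 0], "delta_rot": [0, 0, 0], "claw": 50},
  {"delta_pos": [0, 0, -0.025], "delta_rot": [0, 0, 0], "claw": 50},
  {"delta_pos": [0, 0, -0.06], "delta_rot": [0, 0, 0], "claw": 50},
  {"delta_pos": [0, 0, -0.1], "delta_rot": [0, 0, -0.12], "claw": 50},
  {"delta_pos": [0, 0, -0.12], "delta_rot": [0, 0, -0.24], "claw": 50},
  {"delta_pos": [0, 0, -0.12], "delta_rot": [0, 0, -0.36], "claw": 50},
])

```text
time: 17.38
eef_pos: [0.5238, 0.0359, 0.4151]
tcp_rot: [0.981, -0.192, 0.009, 0.001]
contact_force: [0.3, 0.2, 0.6]
opening: 0.499
```

```bash
python3 - <<'E'
from h import *
go([.455,.24,.407],az=-.06)
E
```

```text
at [0.5238 0.0359 0.4151] az -0.38615683522635635 t 17.3833
 -> [0.455, 0.24, 0.407] dpos [-0.1407 -0.1631  0.0058]
 drot [ 0.0022 -0.0172 -0.3261]
```

carry_out([
  {"delta_pos": [-0.025, -0.03, 0], "delta_rot": [0, -0.017, -0.1], "claw": 50},
  {"delta_pos": [-0.05, -0.06, 0], "delta_rot": [0, -0.017, -0.2], "claw": 50},
  {"delta_pos": [-0.075, -0.09, 0], "delta_rot": [0, -0.017, -0.3], "claw": 50},
  {"delta_pos": [-0.1, -0.12, 0.003], "delta_rot": [0, -0.017, -0.326], "claw": 50},
  {"delta_pos": [-0.125, -0.15, 0.006], "delta_rot": [0, -0.017, -0.326], "claw": 50},
  {"delta_pos": [-0.144, -0.172, 0.006], "delta_rot": [0, -0.017, -0.326], "claw": 50},
  {"delta_pos": [-0.144, -0.172, 0.006], "delta_rot": [0, -0.017, -0.326], "claw": 50},
  {"delta_pos": [-0.144, -0.172, 0.006], "delta_rot": [0, -0.017, -0.326], "claw": 50},
])

```text
time: 18.05
eef_pos: [0.4548, 0.2506, 0.4071]
tcp_rot: [1.0, -0.028, 0.0, 0.001]
contact_force: [0.1, 0.5, -0.0]
opening: 0.508
```

```bash
python3 - <<'E'
from h import *
s,p,d=shot('wrist','A');print(s['eef_pos'],s['contact_force'],abs(s['dq']).max())
g=gauge(s,p,d,8);K,T=cam('wrist',s);r=read_gauge(g);print(r)
Rw=np.stack([EX,EY,[0,0,1]]);o=Rw@(T[:3,3]-O);n=g['n'];c=g['c'];H0=(o-c)@n
oa,ob=(o-c)@g['yax'],(o-c)@g['up'];print(oa,ob,H0)
H,S,V=g['H'],g['S'],g['V'];red=g['reg']&((H<6)|(H>172))&(S>140)&(V>80);a,b=g['a'],g['b']
for b0 in (.024,.027,.030,.033,.036):
    m=red&(abs(b-b0)<.002); print("  red b",b0,a[m].mean().round(4),np.ptp(a[m]).round(4),m.sum())
for h in (0,.003,.005,.007):
    f=lambda q:np.array(q)+(np.array([oa,ob])-q)*h/H0
    t=f(np.array(r['tip']));hb=f(r['hub']);print("  h",h,"tip",t,"hub",hb,"len",np.linalg.norm(t-hb))
ys,xs=np.nonzero(red);x0,y0=max(0,int(xs.mean())-60),max(0,int(ys.mean())-85)
cv2.imwrite('pics/gA.png',cv2.resize(p[y0:y0+110,x0:x0+140,::-1],None,fx=5.4,fy=5.4,interpolation=cv2.INTER_NEAREST))
E
```

```text
[0.4548 0.2506 0.4071] [ 0.0794  0.475  -0.0442] 0.04796089563500559
plate c [0.0016 0.221  0.2071] n [ 0.7077 -0.0009  0.7065] 7320
{'needle_ang': np.float32(0.202797), 'tip': (np.float64(0.006144936060032502), np.float64(0.02152886488306739)), 'hub': array([-0.009 , -0.0512]), 'rodline': array([ 0.2014,  0.9795,  0.0004, -0.0064], dtype=float32), 'red_c': array([0.006 , 0.0282]), 'red_low': np.float64(0.020209557751416102), 'red_ang': np.float32(0.32608816)}
-0.010306763977985144 0.23946783845465017 0.2232787094367197
  red b 0.024 0.0054 0.0048 16
  red b 0.027 0.0059 0.0047 16
  red b 0.03 0.0065 0.0055 17
  red b 0.033 0.0069 0.0047 18
  red b 0.036 0.0081 0.011 25
  h 0 tip [0.0061 0.0215] hub [-0.009  -0.0512] len 0.0742916498954422
  h 0.003 tip [0.0059 0.0245] hub [-0.009  -0.0473] len 0.07329345821720924
  h 0.005 tip [0.0058 0.0264] hub [-0.009  -0.0447] len 0.07262799709838728
  h 0.007 tip [0.0056 0.0284] hub [-0.0091 -0.0421] len 0.07196253597956531
```

View pics/gA.png

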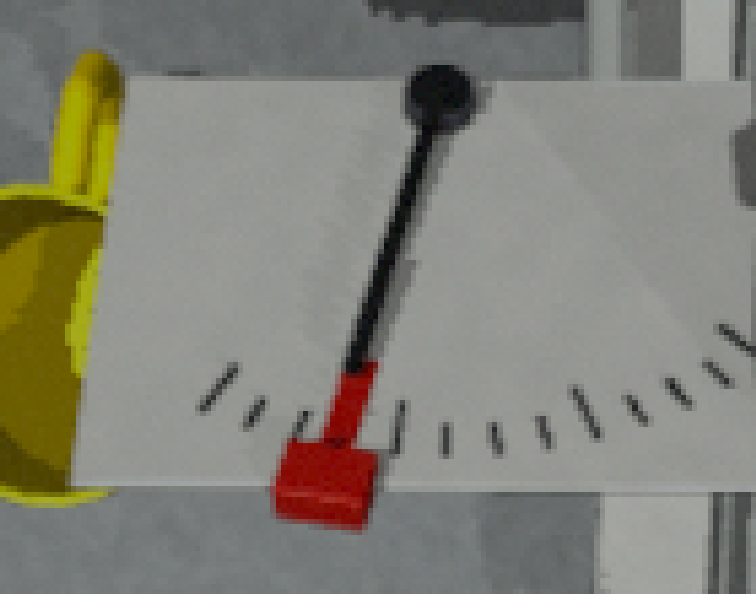

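View pics/wristA.png

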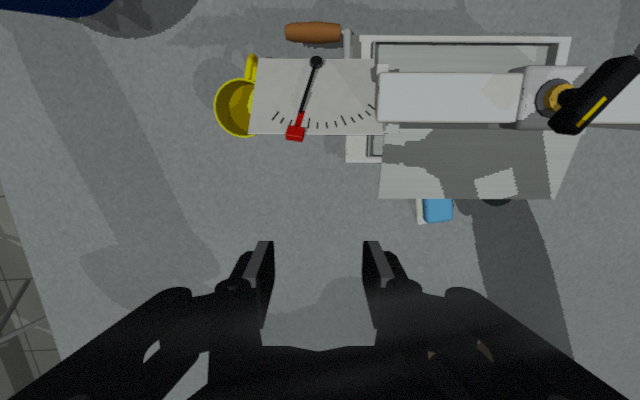

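Seen square-on, the needle tip (a=5.8 mm) coincides with the stripe's centre (5.8 mm). One last check on the lever, then I hand in.

```bash
python3 - <<'E'
from h import *
s,p,d=shot('scene','E');K,T=cam('scene')
v,u=np.mgrid[0:400,0:640];P=pts(np.c_[u.ravel(),v.ravel()],d.ravel(),K,T).reshape(400,640,3)
H,S,V=cv2.split(cv2.cvtColor(p,cv2.COLOR_RGB2HSV))
m=(H>=7)&(H<=16)&(S>190)&(V>120)&(P[...,2]>.24)&(P[...,2]<.33)&(P[...,1]<-.1)&(P[...,1]>-.18)
q=np.array([rel(x) for x in P[m]]);c=q[:,[0,2]]-[0,.215]
l=cv2.fitLine(c.astype(np.float32),cv2.DIST_HUBER,0,.01,.01).ravel();print(len(q),np.median(q,0),"lean",np.arctan2(*np.median(c,0)),np.arctan2(l[0],l[1]))
print(s['contact_force'],s['time'])
E
```

```text
16 [ 0.0719 -0.1785  0.2815] lean 0.824742846141304 1.0994056
[ 0.1931 -0.3561 -0.1755] 18.1
```

View pics/sceneE.png

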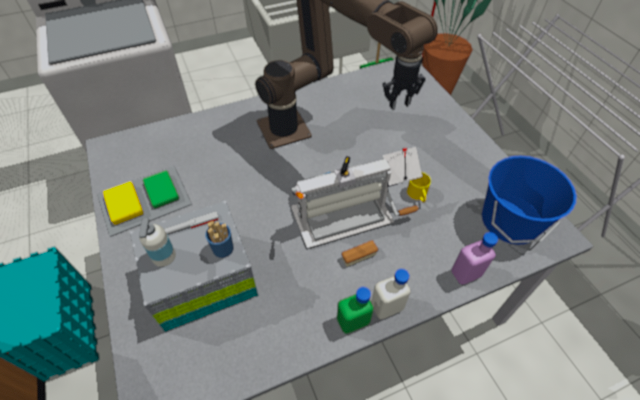

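Scene view: the arm is clear, the lever grip at (299,195) leans to home (0.82 rad), the needle is on the mark at (405,152), and nothing else has moved.

```bash
python3 -c "
from plant import ctrl
print(ctrl.sign_off())"
```

```text
the job is handed in; nothing more can be done
None
```

The wringer is ready: the lever is on its home stop and the needle stands on the red mark with the hand off the knob. I handed the job in at about 18 s; sign-off gives no verdict.

- **Lever:** I pushed it over with the shut fingertips and pressed it on its stop with about 20 N. Afterwards it leaned about 0.82–0.85 rad (home is 0.83), and the knob had dropped about 6 mm as expected. One line fit on only 16 pixels in the last scene picture gave 1.10 rad. I discounted it because the lever's measured position gave 0.82.
- **Knob:** I turned it clockwise about 2.6 rad in three grips at 30 N. Vertical force stayed within about 3.5 N, and I let go to read the gauge after each grip.
- **Gauge:** In the last hands-off view, taken square over the plate, the needle tip was within about 0.5 mm of the stripe's centre. The second reading, taken at an angle, gave anything from 0.2 to 2.6 mm short depending on how far the needle stands off the plate. I allowed for about 2 mm there with a last turn of 0.16 rad. The needle was never seen past the mark.
- **Surroundings:** The arm ended well clear, and nothing else in the last scene picture looked moved.

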